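Twist-lock the grinding jar on the bench mill

ROBOT

A 6-joint arm with a two-finger parallel gripper is mounted at the origin on the work surface. World frame = base frame: x ahead of the robot, y to its left, z up, the work surface at z = 0. Lengths are in mm, angles in rad, forces in N, time in s.
With the tool pointing down it reaches from about 300 to 950 mm from the base axis. Payload 3.1 kg.
Tool frame: the origin (TCP) lies midway between the tips of the shut fingers; the grasp point (between the pads) lies bot.pinch_z behind it (bot.pinch_z is the distance from the TCP to the grasp point, in mm); z points along the fingers, y is the line along which they close (so a half turn about z gives the same grasp; the last joint's range is limited). The gripper opens to 85 mm and grips with 20 to 120 N. Pads are 22 mm wide; open, the fingers measure 114 mm over their backs; the gripper's body (76 mm by 85 mm) begins 54 mm behind the grasp point. The pads swing forward as they close: fully open they stand 13 mm farther back than shut.
Start: joints at [1.271, 0.308, 1.634, -0, 1.2, -0.07], TCP at [142.39, 608.57, 231.272] pointing down, gripper open.
Joint ranges: [-3.06, 3.06], [-0.79, 1.96], [0.05, 2.63], [-1.19, 4.34], [0.05, 2.64], [-2.94, 2.94]. Speed limits (rad/s): [2.79, 2.79, 3.14, 3.14, 3.14, 3.14].

INTERFACE

Orientations are given as a 3x3 rotation matrix whose columns are the frame's x, y, z axes.
In Python, from station import bot gives the robot as it stands.
- The arm moves only by the tool jog_arm, never from a script. Its argument "increments" is a list of rows, each an object of numbers: "dx", "dy", "dz": the shift along the world's x, y, z in mm; "rx", "ry", "rz": the turn, a rotation vector about the world's x, y, z in degrees; "hand": the closure in counts, from 0 (fully open) to 255 (shut). In form: [{"dx": .., "dy": .., "dz": .., "rx": .., "ry": .., "rz": .., "hand": ..}, ...]. A call has 1 to 20 rows; each row shifts and turns the commanded pose from where the row before left it; what a row does not reach is not made up. A row lasts 1/8 s, in which the tool goes at most 62.5 mm and 10.7 degrees, less where a joint would pass 70% of its speed; a pose out of reach is approached as far as the arm can. A call with a gripper value outside its range is refused whole. The fingers move at their own pace and stop on an object; "grip_force" is the grip in N (left out, the last holds). Time passes only in rows, so rows that do not move let the fingers close. It gives the time, the measured TCP pose, the force and the opening at its end, in the units of the state.
- bot.get_obs(): the state, without advancing time (a new reading comes with each control period).
- bot.camera(name): name is "scene" or "top" or "wrist"; returns a dict with "color" (480x640x3 uint8, blue, green, red), "fx", "fy", "cx", "cy" (pixels), "R" (3x3) and "t" (3): a world point X has camera coordinates R X + t; the wrist camera has in their place "T_tool_cam" (4x4, takes a point from camera to tool coordinates, whose origin is the TCP and whose axes are the flange's). Camera axes: x right, y down, z forward; pixel columns grow to the right and rows downward; lengths in mm; the calibration is good to about 2 mm. A picture is of the moment at which its call begins: read the wrist's pose just before it. There is no depth.
- bot.job_done(): hands the job in, once; it reports no verdict.
The state is a dict: "clock": time; "qpos": joint angles; "qd": joint speeds; "joint_torque": joint torques, N m; "tool_pos": TCP position; "ee_rot": TCP orientation; "wrist_force": force on the tool from outside, world axes, zero at the start; "torque": the same for the moment, N m; "gripper_width": finger opening in mm.
Only numpy, scipy, OpenCV 4.12 (cv2) and the standard library are available. Lean on these libraries where they do the work, as an engineer would, in place of code of your own. Each camera call takes 0.05 s, during which the arm holds its last target. There are 200 camera calls.

TASK

Mount the capped grinding jar on the mill: lower it over the drive, turning it by feel until it catches, bring its red pointer to the blue dot so that it drops fully home, then turn it clockwise (seen from above) to its stop, with the pointer at the red mark. Leave it standing locked and let go, and leave the tub, the mixing bowl, the scraper and the grain jar where they stand.

Things in the scene. Friction and masses are not known exactly. Their poses are not given: they have to be found in the camera images.
- jar: Loose capped grinding jar, upright, about 0.55 kg: black base ring (0 to 34 mm high, 112 mm across), steel body up to 98 mm, grey cap up to 110 mm (116 mm across). Origin: centre of its underside; z up, x towards its black side handle (reaching 86 mm from the axis, 40 to 98 mm high, red stripe on top).
- grip (a point): Centre of the black bow grip on top of the jar's cap, on the jar's axis, 134 mm above the jar's origin. The bar runs along the jar's y: 110 mm long, 24 mm wide (x), 22 mm high (123 to 145 mm above the origin), 13 mm free under it, its two legs 40 to 54 mm from the axis.
- pointer (a point): Tip of the red pointer under the jar's handle, 94 mm from the jar's axis (jar x), 41 mm above the jar's origin. Three lugs stick out from the jar's base ring, to 63 mm from the axis, 0 to 10 mm high, each 30 degrees wide, centred 60, 180 and 300 degrees counterclockwise of the pointer.
- socket (a point): Lower end of the jar's drive socket, on its axis, 2 mm above the jar's origin. Four posts, centred 45, 135, 225 and 315 degrees from the pointer, must drop between the four wings of the drive: they do so within 6 degrees either side of a match, every 90 degrees.
- mill: White motor base of a bench mill, fixed, 220 x 220 mm, flat deck 110 mm above the bench. Origin: centre of its underside; z up, x towards the red mark and the speed switch. On the deck stands a black collar (inner radius 65.5, outer 70, 18 mm high) with three inward flanges (to 58.5 mm from the axis, 12 to 18 mm above the deck, 82 degrees long) and three gaps of 38 degrees.
- seat (a point): Centre of the mill's deck, 110 mm above the bench, on the axis of collar and drive. Height of the jar's origin above the deck: 26 mm while its posts stand on the drive's wings; 18 mm with the drive caught but the lugs standing on the flanges; 0 fully home. Home, it turns 40 degrees clockwise from the blue dot to a solid stop, the lugs under the flanges.
- open_mark (a point): Blue dot on the mill's deck, 94 mm from the axis, 40 degrees counterclockwise of the red mark seen from above. With the jar's pointer here its lugs pass down the gaps (4 degrees and about 2.5 mm of play to each side) if the drive has caught. The drive, a metal cross 56 mm across with 10 mm wings, top 28 mm above the deck, stands at any angle and turns with 0.15 N m; pressing hard drags it along.
- shut_mark (a point): Red triangle on the mill's deck; this point is 94 mm from the axis in the direction of the mill's x. The jar's pointer stands here when it is locked against its stop. Once caught, the drive turns along with the jar. Turning the jar to the stop takes about 0.4 N m.
- tub: White lidded tub, 208 mm across, 190 mm high. Origin: centre of its underside. Leave alone.
- bowl: White mixing bowl, 260 mm across, 105 mm high. Origin: centre of its underside. Leave alone.
- scraper: Flat scraper with a dark wooden handle, 210 mm long, lying between the mill and the jar; origin under its middle. Leave alone.
- grain_jar: Amber jar with a brass cap, 66 mm across, 110 mm high, standing beyond the mill and the grinding jar. Origin: centre of its underside. Leave alone.
There are look-alikes about, which are no part of the job. Of the things like the jar, leave any that is purple; of the rest the smaller one is meant.

How it is judged:
By the outcome, as a careful person would: the job done as asked, in the order asked, and still so for the second after the job is handed in, with the robot touching nothing.
It also fails if it takes over 72 s, if anything falls off the work surface, if the arm or the gripper's body presses on something with over 40 N, if the wrist force passes 120 N, or if a joint passes its speed limit or range.

## Working session

There is one attempt and no reset: what is moved stays moved. The work goes in short steps, Python scripts to look and compute and a tool call to move; the robot and the scene stay as the last step left them, time stands still between calls to the robot, and variables do not carry over. Pictures are saved under pics/ and viewed, on a budget of 10 in all, crops included, one or two more only if the job needs it, and the job is handed in when it is done.

Besides the shell and the picture viewer there is one more tool, called after "Call:" as name(argument=value, ...), one argument or row to a line, values as JSON. jog_arm: Moves the arm, as the interface text tells. Its arguments: {"type":"object","properties":{"increments":{"type":"array"},"grip_force":{"type":"number"}},"required":["increments"]}

```bash
mkdir -p pics
python3 - <<'E'
from station import bot
import cv2
print(bot.get_obs(), bot.pinch_z)
for n in("scene","top"):
    c=bot.camera(n); cv2.imwrite(f"pics/{n}0.png",c["color"]); print(n,{k:v for k,v in c.items() if k!="color"})
E
```

```text
{'clock': 0.0, 'qpos': array([ 1.27129318e+00,  3.09004880e-01,  1.63516492e+00,  7.64024955e-06,
        1.19970488e+00, -6.97240251e-02]), 'qd': array([ 4.52964443e-04,  1.03148914e-03, -2.41173138e-04, -1.29433074e-03,
       -1.39194253e-03,  1.30699023e-05]), 'joint_torque': array([-3.15412626e-04, -4.15248263e+01, -2.76665926e+01, -9.09364957e-06,
        9.98330506e-03, -9.47210992e-06]), 'tool_pos': array([142.15078834, 607.78741401, 230.05745957]), 'ee_rot': array([[-9.73716036e-01,  2.27764393e-01, -6.80102032e-04],
       [ 2.27765348e-01,  9.73713614e-01, -2.17832790e-03],
       [ 1.66079076e-04, -2.27597648e-03, -9.99997396e-01]]), 'wrist_force': array([ 0.02138882, -0.04027637,  0.11025174]), 'torque': array([-0.01195736, -0.0001736 , -0.02216783]), 'gripper_width': 85.19382479479185} 18.700000000000003
scene {'fx': 488.65642866010404, 'fy': 488.65642866010404, 'cx': 318.00627711348574, 'cy': 236.70342604246034, 'R': array([[ 0.42321172,  0.90601676, -0.00504767],
       [ 0.74017349, -0.34894656, -0.57478649],
       [-0.52252756,  0.23952023, -0.81828786]]), 't': array([-208.19555408, -347.91859954, 1599.71206282])}
top {'fx': 476.6039203739039, 'fy': 476.6039203739039, 'cx': 325.10974426596414, 'cy': 242.7864346483519, 'R': array([[-0.02376194, -0.99955725,  0.01790732],
       [-0.99822317,  0.02274355, -0.05507477],
       [ 0.05464311, -0.01918418, -0.99832164]]), 't': array([ -14.72817288,  532.50974681, 1536.45515208])}
```

View pics/scene0.png

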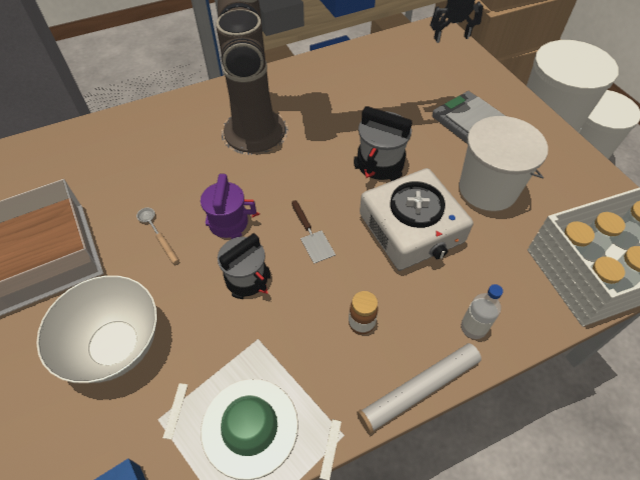

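View pics/top0.png

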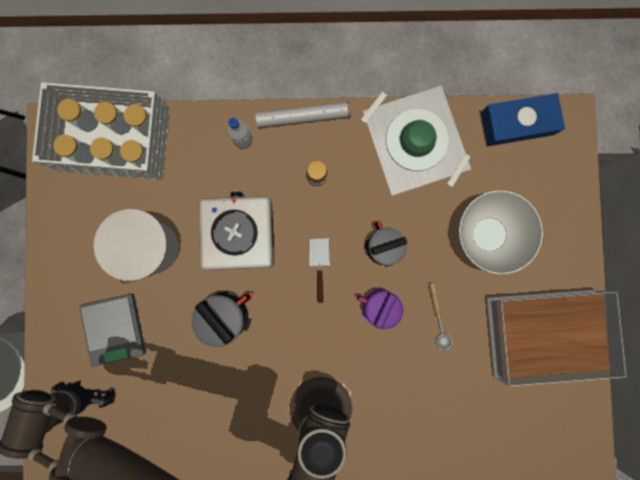

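The scene shows the mill at (415,215) and the smaller dark jar at (243,265), with purple and larger look-alikes nearby. In the top view the mill is at (236,233) and the jar at (387,246).

```bash
cat > h.py <<'E'
import numpy as np
def ray(c,u,v):
    R,t=np.array(c["R"]),np.array(c["t"]); d=R.T@np.array([(u-c["cx"])/c["fx"],(v-c["cy"])/c["fy"],1]); return -R.T@t,d
def atz(c,u,v,z):
    o,d=ray(c,u,v); return o+d*(z-o[2])/d[2]
def proj(c,X):
    p=np.array(c["R"])@np.array(X)+c["t"]; return c["cx"]+c["fx"]*p[0]/p[2], c["cy"]+c["fy"]*p[1]/p[2]
E
python3 - <<'E'
import cv2,numpy as np
a=cv2.imread("pics/top0.png")
f=lambda x0,y0:cv2.resize(a[y0:y0+100,x0:x0+80],None,fx=5,fy=5,interpolation=cv2.INTER_CUBIC)
cv2.imwrite("pics/crop1.png",np.hstack([f(196,185),f(347,200)]))
E
```

```text
(no output)
```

View pics/crop1.png

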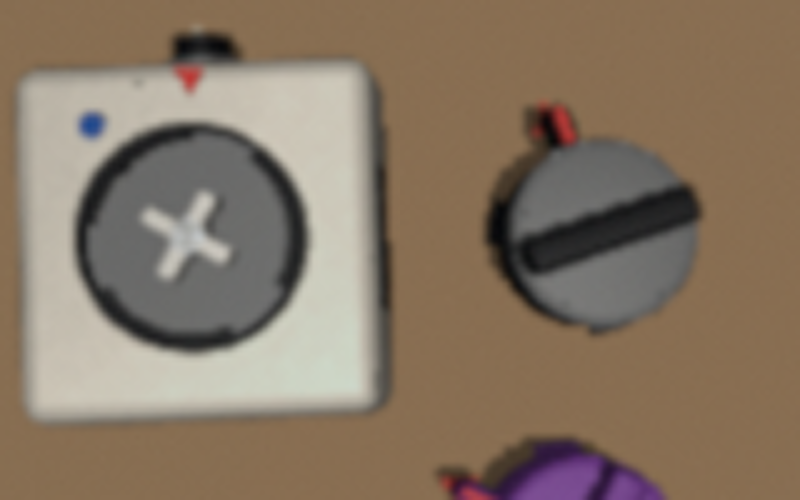

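The crop shows the collar centre at crop (192,238), drive wings at (207,192)/(230,255)/(165,277)/(145,213), blue dot (92,125) and red triangle (190,78). On the jar, the bar runs (523,253)–(698,205) and the handle is near (555,122).

Run:
```python
from h import *
from station import bot
c=bot.camera("top")
m=lambda x,y,z:atz(c,196+x/5-.4,185+y/5-.4,z)
j=lambda x,y,z:atz(c,347+(x-400)/5-.4,200+y/5-.4,z)
A=lambda d:np.degrees(np.arctan2(d[1],d[0]))
S=m(192,238,128);print("seat",S,"hub",m(190,238,138))
R=m(190,78,110);B=m(92,125,110);print("red",A(R-S),np.linalg.norm(R-S),"blue",A(B-S),np.linalg.norm(B-S))
co=[m(18,73,110),m(370,63,110),m(385,408,110),m(28,420,110)]
print("deck",np.mean(co,0),[A(co[i]-co[k]) for i,k in((0,3),(1,2),(0,1),(3,2))])
for p in((207,192),(145,213),(165,277),(230,255)): print("wing",A(m(*p,138)-m(187,235,138)))
a,b=j(523,253,145),j(698,205,145);print("bar",(a+b)/2,A(a-b),np.linalg.norm(a-b));print("cap",j(602,234,110))
G=(a+b)/2
print("handle",A(j(556,125,98)-G))
```

```text
seat [563.98328369 248.54013135 128.        ] hub [563.19679606 248.01863547 138.        ]
red 1.7242805077647738 101.3102790728301 blue 41.186692571006105 97.38570089016142
deck [563.92034325 246.48858909 110.        ] [np.float64(1.099746687585817), np.float64(1.4725580562353577), np.float64(90.43548841501931), np.float64(90.57114147412123)]
wing -25.655297775206645
wing 61.04283576089746
wing 151.63313384195118
wing -116.2648545894003
bar [ 512.76725524 -214.44740353  145.        ] 103.97482993298742 108.91876025891574
cap [ 511.4236696 -214.4277181  110.       ]
handle 20.119393397526252
```

Call:
jog_arm(
  increments=[
    {"dx": 8,"dy": -18,"dz": 20,"rz": -2,"hand": 0},
    {"dx": 18,"dy": -40,"dz": 20,"rz": -3},
    {"dx": 19,"dy": -42,"dz": 10,"rz": -3.2},
    {"dx": 19,"dy": -42,"rz": -3.2},
    {"dx": 19,"dy": -42,"rz": -3.2},
    {"dx": 19,"dy": -42,"rz": -3.2},
    {"dx": 19,"dy": -42,"rz": -3.2},
    {"dx": 19,"dy": -42,"rz": -3.2},
    {"dx": 19,"dy": -42,"rz": -3.2},
    {"dx": 19,"dy": -42,"rz": -3.2},
    {"dx": 19,"dy": -42,"rz": -3.2},
    {"dx": 19,"dy": -42,"rz": -3.2},
    {"dx": 19,"dy": -42,"rz": -3.2},
    {"dx": 19,"dy": -42,"rz": -3.2},
    {"dx": 19,"dy": -42,"rz": -3.2},
    {"dx": 19,"dy": -42,"rz": -3.2},
    {"dx": 19,"dy": -42,"rz": -3.2},
    {"dx": 19,"dy": -42,"rz": -3.2},
    {"dx": 19,"dy": -42,"rz": -3.2},
    {"dx": 19,"dy": -42,"rz": -3.2},
  ],
)

```text
invalid input
```

Call:
jog_arm(
  increments=[
    {"dx": 12,"dy": -27,"rz": -2.5},
    {"dx": 4,"dy": -12},
    {},
    {},
  ],
)

```text
invalid input
```

```bash
cat >> h.py <<'E'
def wrist(bot):
    o=bot.get_obs(); c=bot.camera("wrist"); T=np.eye(4); T[:3,:3]=o["ee_rot"]; T[:3,3]=o["tool_pos"]
    W=np.linalg.inv(T@np.array(c["T_tool_cam"])); c["R"]=W[:3,:3]; c["t"]=W[:3,3]; return o,c
def yaw(o): y=o["ee_rot"][:,1]; return np.degrees(np.arctan2(y[1],y[0]))
E
python3 - <<'E'
from h import *; from station import bot; import cv2,pickle
o,c=wrist(bot); print(o["clock"],o["tool_pos"],yaw(o),o["wrist_force"],o["torque"]); cv2.imwrite("pics/w1.png",c["color"]); pickle.dump(c,open("w1.pkl","wb"))
E
```

```text
0.15 [142.20726351 607.94496837 230.28836702] 76.83417423581055 [-0.37986835 -0.0500767  -0.59987652] [-0.01999014 -0.00154251 -0.02097304]
```

View pics/w1.png

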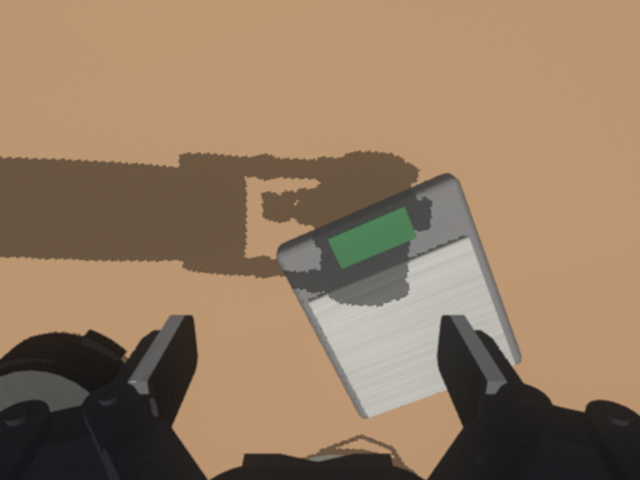

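The moves were refused, so this only shows the start view with a scale under the gripper. Every row probably needs all its keys, so I'm testing that.

Call:
jog_arm(
  increments=[
    {"dx": 8,"dy": -18,"dz": 20,"rx": 0,"ry": 0,"rz": -2,"hand": 0},
  ],
)

```text
clock: 0.32
tool_pos: [149.6, 589.5, 248.9]
ee_rot: [[-0.965, 0.262, -0.002], [0.262, 0.965, -0.004], [0.001, -0.005, -1.0]]
wrist_force: [-0.1, -0.2, 0.1]
gripper_width: 85.2
```

Call:
jog_arm(
  increments=[
    {"dx": 18,"dy": -40,"dz": 20,"rx": 0,"ry": 0,"rz": -3,"hand": 0},
    {"dx": 19,"dy": -42,"dz": 10,"rx": 0,"ry": 0,"rz": -3.2,"hand": 0},
    {"dx": 19,"dy": -42,"dz": 0,"rx": 0,"ry": 0,"rz": -3.2,"hand": 0},
    {"dx": 19,"dy": -42,"dz": 0,"rx": 0,"ry": 0,"rz": -3.2,"hand": 0},
    {"dx": 19,"dy": -42,"dz": 0,"rx": 0,"ry": 0,"rz": -3.2,"hand": 0},
    {"dx": 19,"dy": -42,"dz": 0,"rx": 0,"ry": 0,"rz": -3.2,"hand": 0},
    {"dx": 19,"dy": -42,"dz": 0,"rx": 0,"ry": 0,"rz": -3.2,"hand": 0},
    {"dx": 19,"dy": -42,"dz": 0,"rx": 0,"ry": 0,"rz": -3.2,"hand": 0},
    {"dx": 19,"dy": -42,"dz": 0,"rx": 0,"ry": 0,"rz": -3.2,"hand": 0},
    {"dx": 19,"dy": -42,"dz": 0,"rx": 0,"ry": 0,"rz": -3.2,"hand": 0},
    {"dx": 19,"dy": -42,"dz": 0,"rx": 0,"ry": 0,"rz": -3.2,"hand": 0},
    {"dx": 19,"dy": -42,"dz": 0,"rx": 0,"ry": 0,"rz": -3.2,"hand": 0},
    {"dx": 19,"dy": -42,"dz": 0,"rx": 0,"ry": 0,"rz": -3.2,"hand": 0},
    {"dx": 19,"dy": -42,"dz": 0,"rx": 0,"ry": 0,"rz": -3.2,"hand": 0},
    {"dx": 19,"dy": -42,"dz": 0,"rx": 0,"ry": 0,"rz": -3.2,"hand": 0},
    {"dx": 19,"dy": -42,"dz": 0,"rx": 0,"ry": 0,"rz": -3.2,"hand": 0},
    {"dx": 19,"dy": -42,"dz": 0,"rx": 0,"ry": 0,"rz": -3.2,"hand": 0},
    {"dx": 12,"dy": -27,"dz": 0,"rx": 0,"ry": 0,"rz": -3.2,"hand": 0},
    {"dx": 10,"dy": -25,"dz": 0,"rx": 0,"ry": 0,"rz": -2.5,"hand": 0},
    {"dx": 6,"dy": -10,"dz": 0,"rx": 0,"ry": 0,"rz": 0,"hand": 0},
  ],
)

```text
clock: 2.82
tool_pos: [500.7, -184.5, 281.1]
ee_rot: [[-0.257, 0.966, -0.0], [0.966, 0.257, 0.0], [0.0, -0.0, -1.0]]
wrist_force: [-1.0, 0.3, -0.4]
gripper_width: 85.3
```

Call:
jog_arm(
  increments=[
    {"dx": 0,"dy": 0,"dz": 0,"rx": 0,"ry": 0,"rz": 0,"hand": 0},
    {"dx": 0,"dy": 0,"dz": 0,"rx": 0,"ry": 0,"rz": 0,"hand": 0},
  ],
)

```text
clock: 3.08
tool_pos: [500.0, -182.4, 281.1]
ee_rot: [[-0.259, 0.966, -0.001], [0.966, 0.259, 0.001], [0.001, -0.0, -1.0]]
wrist_force: [0.1, -0.3, -0.3]
gripper_width: 85.1
```

Run:
```python
from h import *; from station import bot; import cv2,pickle
o,c=wrist(bot); print(o["clock"],o["tool_pos"],yaw(o),o["wrist_force"],o["torque"]); cv2.imwrite("pics/w2.png",c["color"]); pickle.dump(c,open("w2.pkl","wb"))
```

```text
3.075 [ 500.04903929 -182.443451    281.12141402] 14.992512701627582 [ 0.11642345 -0.30855042 -0.31300107] [ 0.0009806   0.01461141 -0.01253559]
```

View pics/w2.png

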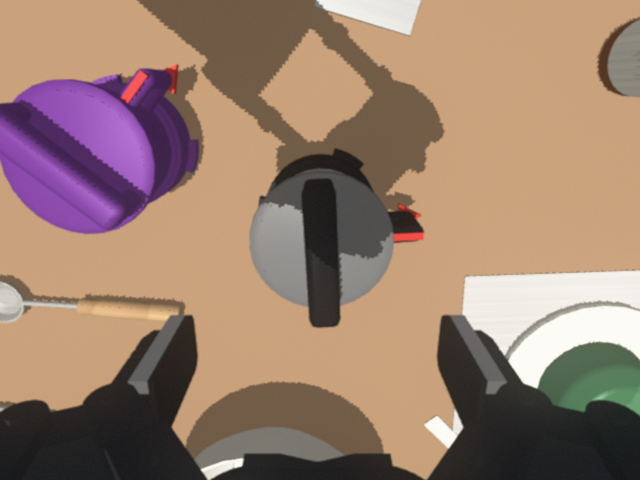

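The wrist view shows the small jar's bar from (319,180) to (325,326), its cap circle centred near (321,237), and the handle to the right at (408,225).

Run:
```python
from h import *; import pickle
c=pickle.load(open("w2.pkl","rb"))
a=atz(c,319,180,145);b=atz(c,325,325,145);d=a-b;print(a,b,(a+b)/2,np.degrees(np.arctan2(d[1],d[0])),np.linalg.norm(d))
print("cap",atz(c,321.5,237,110))
print("cam",-c["R"].T@c["t"])
h=atz(c,408,237,98);print("handle",h)
```

```text
[ 494.88154402 -158.96820875  145.        ] [ 528.03311549 -264.34461787  145.        ] [ 511.45732976 -211.65641331  145.        ] 107.4636511974249 110.46815962066177
cap [ 510.7046071 -209.4406117  110.       ]
cam [ 478.21661851 -101.64844891  423.88901884]
handle [ 579.90277075 -195.2869044    98.        ]
```

Call:
jog_arm(
  increments=[
    {"dx": 6,"dy": -15,"dz": -20,"rx": 0,"ry": 0,"rz": 1,"hand": 0},
    {"dx": 5.5,"dy": -14.5,"dz": -30,"rx": 0,"ry": 0,"rz": 0,"hand": 0},
    {"dx": 0,"dy": 0,"dz": -30,"rx": 0,"ry": 0,"rz": 0,"hand": 0},
    {"dx": 0,"dy": 0,"dz": -25,"rx": 0,"ry": 0,"rz": 0,"hand": 0},
    {"dx": 0,"dy": 0,"dz": -20,"rx": 0,"ry": 0,"rz": 0,"hand": 0},
    {"dx": 0,"dy": 0,"dz": -20,"rx": 0,"ry": 0,"rz": 0,"hand": 0},
    {"dx": 0,"dy": 0,"dz": -15,"rx": 0,"ry": 0,"rz": 0,"hand": 0},
    {"dx": 0,"dy": 0,"dz": -5,"rx": 0,"ry": 0,"rz": 0,"hand": 0},
    {"dx": 0,"dy": 0,"dz": 0,"rx": 0,"ry": 0,"rz": 0,"hand": 0},
    {"dx": 0,"dy": 0,"dz": 0,"rx": 0,"ry": 0,"rz": 0,"hand": 0},
  ],
)

```text
clock: 4.38
tool_pos: [512.6, -213.2, 117.2]
ee_rot: [[-0.275, 0.962, 0.002], [0.962, 0.275, -0.001], [-0.001, 0.001, -1.0]]
wrist_force: [-0.2, 0.8, 0.5]
gripper_width: 85.6
```

Call:
jog_arm(
  increments=[
    {"dx": 0,"dy": 0,"dz": 0,"rx": 0,"ry": 0,"rz": 0,"hand": 255},
    {"dx": 0,"dy": 0,"dz": 0,"rx": 0,"ry": 0,"rz": 0,"hand": 255},
    {"dx": 0,"dy": 0,"dz": 0,"rx": 0,"ry": 0,"rz": 0,"hand": 255},
    {"dx": 0,"dy": 0,"dz": 0,"rx": 0,"ry": 0,"rz": 0,"hand": 255},
    {"dx": 0,"dy": 0,"dz": 0,"rx": 0,"ry": 0,"rz": 0,"hand": 255},
    {"dx": 0,"dy": 0,"dz": 0,"rx": 0,"ry": 0,"rz": 0,"hand": 255},
    {"dx": 0,"dy": 0,"dz": 0,"rx": 0,"ry": 0,"rz": 0,"hand": 255},
    {"dx": 0,"dy": 0,"dz": 0,"rx": 0,"ry": 0,"rz": 0,"hand": 255},
  ],
  grip_force=100,
)

```text
clock: 5.38
tool_pos: [511.8, -213.1, 116.7]
ee_rot: [[-0.275, 0.962, -0.0], [0.962, 0.275, -0.0], [-0.0, -0.0, -1.0]]
wrist_force: [-1.6, -0.5, 5.7]
gripper_width: 22.3
```

Call:
jog_arm(
  increments=[
    {"dx": 0,"dy": 0,"dz": 5,"rx": 0,"ry": 0,"rz": 0,"hand": 255},
    {"dx": 0,"dy": 0,"dz": 15,"rx": 0,"ry": 0,"rz": 0,"hand": 255},
    {"dx": 0,"dy": 0,"dz": 25,"rx": 0,"ry": 0,"rz": 0,"hand": 255},
    {"dx": 0,"dy": 0,"dz": 30,"rx": 0,"ry": 0,"rz": 0,"hand": 255},
    {"dx": 0,"dy": 0,"dz": 30,"rx": 0,"ry": 0,"rz": 0,"hand": 255},
    {"dx": 0,"dy": 0,"dz": 30,"rx": 0,"ry": 0,"rz": 0,"hand": 255},
    {"dx": 0,"dy": 0,"dz": 30,"rx": 0,"ry": 0,"rz": 0,"hand": 255},
    {"dx": 0,"dy": 0,"dz": 20,"rx": 0,"ry": 0,"rz": 0,"hand": 255},
    {"dx": 0,"dy": 0,"dz": 10,"rx": 0,"ry": 0,"rz": 0,"hand": 255},
    {"dx": 0,"dy": 0,"dz": 0,"rx": 0,"ry": 0,"rz": 0,"hand": 255},
  ],
)

```text
clock: 6.62
tool_pos: [512.0, -212.9, 311.6]
ee_rot: [[-0.275, 0.962, 0.001], [0.962, 0.275, -0.0], [-0.001, 0.001, -1.0]]
wrist_force: [-0.2, 0.7, -6.1]
gripper_width: 22.7
```

Call:
jog_arm(
  increments=[
    {"dx": 1,"dy": 10,"dz": 0,"rx": 0,"ry": 0,"rz": 1,"hand": 255},
    {"dx": 3,"dy": 20,"dz": 0,"rx": 0,"ry": 0,"rz": 2.7,"hand": 255},
    {"dx": 3,"dy": 25,"dz": 0,"rx": 0,"ry": 0,"rz": 2.7,"hand": 255},
    {"dx": 3,"dy": 27,"dz": 0,"rx": 0,"ry": 0,"rz": 2.7,"hand": 255},
    {"dx": 3,"dy": 27,"dz": 0,"rx": 0,"ry": 0,"rz": 2.7,"hand": 255},
    {"dx": 3,"dy": 27,"dz": 0,"rx": 0,"ry": 0,"rz": 2.7,"hand": 255},
    {"dx": 3,"dy": 27,"dz": 0,"rx": 0,"ry": 0,"rz": 2.7,"hand": 255},
    {"dx": 3,"dy": 27,"dz": 0,"rx": 0,"ry": 0,"rz": 2.7,"hand": 255},
    {"dx": 3,"dy": 27,"dz": 0,"rx": 0,"ry": 0,"rz": 2.7,"hand": 255},
    {"dx": 3,"dy": 27,"dz": 0,"rx": 0,"ry": 0,"rz": 2.7,"hand": 255},
    {"dx": 3,"dy": 27,"dz": 0,"rx": 0,"ry": 0,"rz": 2.7,"hand": 255},
    {"dx": 3,"dy": 27,"dz": 0,"rx": 0,"ry": 0,"rz": 2.7,"hand": 255},
    {"dx": 3,"dy": 27,"dz": 0,"rx": 0,"ry": 0,"rz": 2.7,"hand": 255},
    {"dx": 3,"dy": 27,"dz": 0,"rx": 0,"ry": 0,"rz": 2.7,"hand": 255},
    {"dx": 3,"dy": 27,"dz": 0,"rx": 0,"ry": 0,"rz": 2.7,"hand": 255},
    {"dx": 3,"dy": 27,"dz": -5,"rx": 0,"ry": 0,"rz": 2.7,"hand": 255},
    {"dx": 3,"dy": 27,"dz": -5,"rx": 0,"ry": 0,"rz": 2.7,"hand": 255},
    {"dx": 2,"dy": 20,"dz": -3,"rx": 0,"ry": 0,"rz": 2.5,"hand": 255},
    {"dx": 1,"dy": 9,"dz": 0,"rx": 0,"ry": 0,"rz": 0,"hand": 255},
    {"dx": 0,"dy": 0,"dz": 0,"rx": 0,"ry": 0,"rz": 0,"hand": 255},
  ],
)

```text
clock: 9.12
tool_pos: [563.7, 249.5, 298.2]
ee_rot: [[-0.889, 0.459, -0.0], [0.459, 0.889, -0.001], [-0.0, -0.001, -1.0]]
wrist_force: [0.6, -0.3, -5.6]
gripper_width: 22.6
```

Run:
```python
from h import *; from station import bot; import cv2,pickle
o,w=wrist(bot); print(o["clock"],o["tool_pos"],yaw(o),o["wrist_force"],o["torque"],o["gripper_width"])
s=bot.camera("scene"); pickle.dump((w,s),open("w3.pkl","wb"))
A=cv2.resize(s["color"][100:280,330:490],None,fx=2.66,fy=2.66,interpolation=cv2.INTER_CUBIC)
B=cv2.resize(w["color"],None,fx=.57,fy=.57,interpolation=cv2.INTER_AREA); H=max(A.shape[0],B.shape[0])
pad=lambda i:cv2.copyMakeBorder(i,0,H-i.shape[0],0,0,0)
m=np.hstack([pad(A),pad(B)]);print(A.shape,B.shape);cv2.imwrite("pics/m3.png",m)
```

```text
9.125 [563.69708723 249.49107036 298.16235597] 62.68955034149189 [ 0.6414057  -0.34373985 -5.56448954] [-0.06301237  0.04109224 -0.01742722] 22.59185227343286
(479, 426, 3) (274, 365, 3)
```

View pics/m3.png

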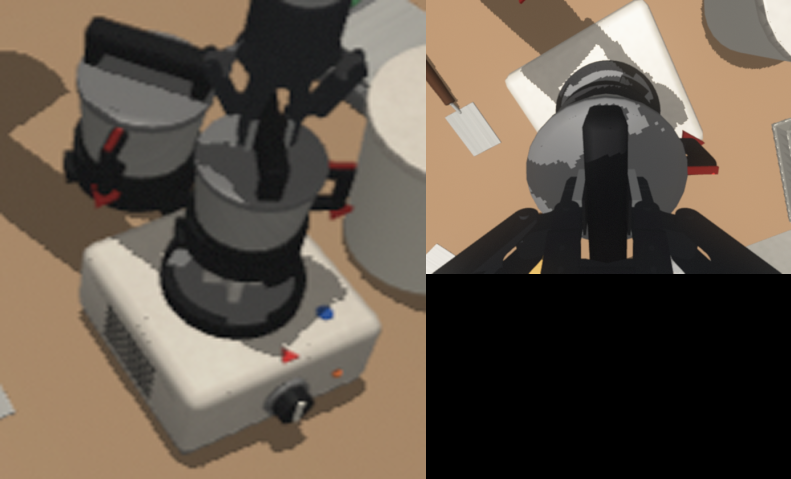

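The scene crop shows the jar held above the collar (collar outline x 160–307), cap x 195–330, pointer tip around (347,213), blue dot (325,313), and red mark (290,356). The wrist inset shows the jar hanging straight.

Run:
```python
from h import *; import pickle
w,s=pickle.load(open("w3.pkl","rb"))
sc=lambda X:((np.array(proj(s,X))-[330,100])*2.66).round(1)
wc=lambda X:(np.array(proj(w,X))*.57+[426,0]).round(1)
z0=181.5;P=np.array([563.7,249.5]);y=np.radians(62.7);e=np.array([np.cos(y),np.sin(y)])
print("pointer",sc([*(P+94*e),z0+41]),wc([*(P+94*e),z0+41]))
def circ(f,P,r,z):
    q=np.array([f([P[0]+r*np.cos(t),P[1]+r*np.sin(t),z]) for t in np.linspace(0,6.28,90)]);return q.min(0),q.max(0)
print("cap",circ(sc,P,58,z0+110),circ(wc,P,58,z0+110))
n=np.array([-e[1],e[0]]);print("bar ends",[wc([*(P+k*n),z0+145]) for k in(55,-55)])
M=np.array([563.9,247.5])
print("collar",circ(sc,M,70,128),circ(wc,M,70,128))
for a in(1.2,41.2):
    a=np.radians(a);print(sc([*(M+94*np.array([np.cos(a),np.sin(a)])),110]))
print([ (sc([*(M+1.414*110*np.array([np.cos(b),np.sin(b)])),110])) for b in np.radians(np.array([46.2,136.2,226.2,316.2]))])
```

```text
pointer [352.7 206.3] [704.2 140.5]
cap (array([195. , 102.8]), array([330.2, 199.7])) (array([522.9,  92.9]), array([690.8, 242.6]))
bar ends [array([606.9, 111.6]), array([606.8, 280.8])]
collar (array([157.8, 215.9]), array([303.4, 328.2])) (array([552.9,  61.2]), array([658. , 163.1]))
[281.7 351.7]
[321.2 312.4]
[array([387.2, 322.3]), array([259.1, 171.6]), array([ 74.6, 243.4]), array([191.1, 407.9])]
```

Both the scene and wrist views put the mill axis about 3 mm along +y from the top-view estimate, at roughly (565,250). Shifting to that and lowering.

Call:
jog_arm(
  increments=[
    {"dx": 1.3,"dy": 0.7,"dz": -5,"rx": 0,"ry": 0,"rz": 0,"hand": 255},
    {"dx": 0,"dy": 0,"dz": -12,"rx": 0,"ry": 0,"rz": 0,"hand": 255},
    {"dx": 0,"dy": 0,"dz": -12,"rx": 0,"ry": 0,"rz": 0,"hand": 255},
    {"dx": 0,"dy": 0,"dz": -8,"rx": 0,"ry": 0,"rz": 0,"hand": 255},
    {"dx": 0,"dy": 0,"dz": -4,"rx": 0,"ry": 0,"rz": 0,"hand": 255},
    {"dx": 0,"dy": 0,"dz": -1,"rx": 0,"ry": 0,"rz": 0,"hand": 255},
    {"dx": 0,"dy": 0,"dz": -1,"rx": 0,"ry": 0,"rz": 0,"hand": 255},
    {"dx": 0,"dy": 0,"dz": -1,"rx": 0,"ry": 0,"rz": 0,"hand": 255},
    {"dx": 0,"dy": 0,"dz": -1,"rx": 0,"ry": 0,"rz": 0,"hand": 255},
    {"dx": 0,"dy": 0,"dz": -1,"rx": 0,"ry": 0,"rz": 0,"hand": 255},
    {"dx": 0,"dy": 0,"dz": 0,"rx": 0,"ry": 0,"rz": 0,"hand": 255},
  ],
)

```text
clock: 10.6
tool_pos: [565.3, 249.8, 252.7]
ee_rot: [[-0.888, 0.46, 0.0], [0.46, 0.888, 0.0], [-0.0, 0.0, -1.0]]
wrist_force: [0.3, 0.8, -4.1]
gripper_width: 22.1
```

Call:
jog_arm(
  increments=[
    {"dx": 0,"dy": 0,"dz": -1,"rx": 0,"ry": 0,"rz": 0,"hand": 255},
    {"dx": 0,"dy": 0,"dz": -1,"rx": 0,"ry": 0,"rz": 0,"hand": 255},
    {"dx": 0,"dy": 0,"dz": -1,"rx": 0,"ry": 0,"rz": 0,"hand": 255},
    {"dx": 0,"dy": 0,"dz": 0,"rx": 0,"ry": 0,"rz": 0,"hand": 255},
  ],
)

```text
clock: 11.1
tool_pos: [565.9, 249.9, 251.9]
ee_rot: [[-0.888, 0.46, 0.002], [0.46, 0.888, 0.001], [-0.002, 0.002, -1.0]]
wrist_force: [-2.5, -0.4, 5.8]
gripper_width: 22.6
```

Call:
jog_arm(
  increments=[
    {"dx": 0,"dy": 0,"dz": 0,"rx": 0,"ry": 0,"rz": -2,"hand": 255},
    {"dx": 0,"dy": 0,"dz": 0,"rx": 0,"ry": 0,"rz": -2,"hand": 255},
    {"dx": 0,"dy": 0,"dz": 0,"rx": 0,"ry": 0,"rz": 0,"hand": 255},
  ],
)

```text
clock: 11.48
tool_pos: [566.1, 249.9, 252.1]
ee_rot: [[-0.854, 0.521, 0.003], [0.521, 0.854, 0.001], [-0.002, 0.002, -1.0]]
wrist_force: [-2.3, -1.6, 6.7]
gripper_width: 22.4
```

Call:
jog_arm(
  increments=[
    {"dx": 0,"dy": 0,"dz": 0,"rx": 0,"ry": 0,"rz": -2,"hand": 255},
    {"dx": 0,"dy": 0,"dz": 0,"rx": 0,"ry": 0,"rz": -2,"hand": 255},
    {"dx": 0,"dy": 0,"dz": 0,"rx": 0,"ry": 0,"rz": 0,"hand": 255},
  ],
)

```text
clock: 11.85
tool_pos: [565.7, 250.1, 251.9]
ee_rot: [[-0.815, 0.579, 0.002], [0.579, 0.815, 0.001], [-0.001, 0.002, -1.0]]
wrist_force: [-3.1, -1.5, 6.3]
gripper_width: 22.7
```

Call:
jog_arm(
  increments=[
    {"dx": 0,"dy": 0,"dz": 0,"rx": 0,"ry": 0,"rz": 4,"hand": 255},
    {"dx": 0,"dy": 0,"dz": 0,"rx": 0,"ry": 0,"rz": 4,"hand": 255},
    {"dx": 0,"dy": 0,"dz": 0,"rx": 0,"ry": 0,"rz": 2,"hand": 255},
    {"dx": 0,"dy": 0,"dz": 0,"rx": 0,"ry": 0,"rz": 2,"hand": 255},
    {"dx": 0,"dy": 0,"dz": 0,"rx": 0,"ry": 0,"rz": 0,"hand": 255},
  ],
)

```text
clock: 12.48
tool_pos: [566.3, 250.7, 252.2]
ee_rot: [[-0.918, 0.397, 0.004], [0.397, 0.918, 0.002], [-0.002, 0.004, -1.0]]
wrist_force: [-1.4, 0.6, 6.3]
gripper_width: 22.1
```

Call:
jog_arm(
  increments=[
    {"dx": 0,"dy": 0,"dz": 0,"rx": 0,"ry": 0,"rz": 2,"hand": 255},
    {"dx": 0,"dy": 0,"dz": 0,"rx": 0,"ry": 0,"rz": 2,"hand": 255},
    {"dx": 0,"dy": 0,"dz": 0,"rx": 0,"ry": 0,"rz": 0,"hand": 255},
  ],
)

```text
clock: 12.85
tool_pos: [566.3, 250.8, 252.4]
ee_rot: [[-0.943, 0.332, 0.004], [0.332, 0.943, 0.003], [-0.003, 0.004, -1.0]]
wrist_force: [-2.0, 0.2, 7.1]
gripper_width: 22.4
```

Run:
```python
from h import *; from station import bot
o=bot.get_obs(); print(o["clock"],o["tool_pos"],yaw(o),o["wrist_force"],o["torque"])
```

```text
12.85 [566.28642172 250.83952234 252.40834571] 70.62399330238814 [-2.04937047  0.24320251  7.10557351] [-0.03242059  0.67985483 -0.07629622]
```

It hasn't caught anywhere from 55° to 71°. Checking the view before going on.

Run:
```python
from h import *; from station import bot; import cv2,pickle
o,w=wrist(bot); s=bot.camera("scene"); pickle.dump((o,w,s),open("w4.pkl","wb"))
A=cv2.resize(s["color"][110:280,345:485],None,fx=3,fy=3,interpolation=cv2.INTER_CUBIC)
B=cv2.resize(w["color"][0:420,100:560],None,fx=.82,fy=.82,interpolation=cv2.INTER_AREA); H=max(A.shape[0],B.shape[0])
pad=lambda i:cv2.copyMakeBorder(i,0,H-i.shape[0],0,0,0)
m=np.hstack([pad(A),pad(B)]);print(A.shape,B.shape);cv2.imwrite("pics/m4.png",m)
```

```text
(510, 420, 3) (344, 377, 3)
```

View pics/m4.png

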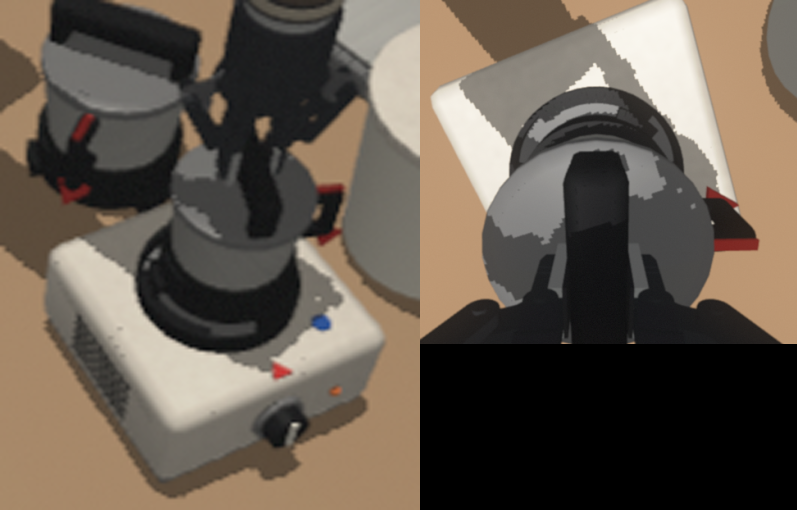

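Run:
```python
from h import *; import pickle
from scipy.optimize import least_squares
o,w,s=pickle.load(open("w4.pkl","rb"))
P=o["tool_pos"];z0=P[2]-116.7
def circ(c,P,r,z):
    q=np.array([proj(c,[P[0]+r*np.cos(t),P[1]+r*np.sin(t),z]) for t in np.linspace(0,6.28,180)]);return np.r_[q.min(0),q.max(0)]
sc=lambda q:((np.array(q).reshape(-1,2)-[345,110])*3).round(1).tolist()
wc=lambda q:((np.array(q).reshape(-1,2)-[100,0])*.82+[420,0]).round(1).tolist()
for n,C,r,z in(("cap",P,58,z0+110),("base",P,56,z0+0),("collar",(565.2,250),70,128)):
    print(n,"scene",sc(circ(s,C,r,z)),"wrist",wc(circ(w,C,r,z)))
y=np.radians(yaw(o));e=np.array([np.cos(y),np.sin(y)])
X=[*(P[:2]+94*e),z0+41];print(sc(proj(s,X)),wc(proj(w,X)))
print("blue",[sc(proj(s,[565.2+94*np.cos(np.radians(a)),250+94*np.sin(np.radians(a)),110])) for a in (41.2,1.2)])
```

```text
cap scene [[170.1, 128.9], [317.7, 237.2]] wrist [[477.0, 133.7], [718.5, 348.8]]
base scene [[155.1, 220.3], [287.2, 321.9]] wrist [[525.4, 109.8], [669.1, 246.7]]
collar scene [[136.2, 213.6], [300.4, 340.3]] wrist [[508.1, 88.2], [683.4, 256.0]]
[[339.8, 229.6]] [[737.5, 201.7]]
blue [[[320.6, 322.4]], [[276.1, 366.8]]]
```

Jar and pointer are where the model puts them, and the collar centre fits. The moments show one-sided contact on the −x side, with little twist, so the drive is not being dragged. The jar is probably about 2 mm too far in +x. Easing off, recentring, and trying again.

Call:
jog_arm(
  increments=[
    {"dx": 0,"dy": 0,"dz": 2.5,"rx": 0,"ry": 0,"rz": -3,"hand": 255},
    {"dx": -1.5,"dy": -0.5,"dz": 0,"rx": 0,"ry": 0,"rz": -4,"hand": 255},
    {"dx": 0,"dy": 0,"dz": 0,"rx": 0,"ry": 0,"rz": 0,"hand": 255},
    {"dx": 0,"dy": 0,"dz": -1.5,"rx": 0,"ry": 0,"rz": 0,"hand": 255},
    {"dx": 0,"dy": 0,"dz": -1,"rx": 0,"ry": 0,"rz": 0,"hand": 255},
    {"dx": 0,"dy": 0,"dz": 0,"rx": 0,"ry": 0,"rz": 0,"hand": 255},
  ],
)

```text
clock: 13.7
tool_pos: [565.4, 249.7, 252.2]
ee_rot: [[-0.896, 0.443, 0.005], [0.443, 0.896, 0.001], [-0.004, 0.003, -1.0]]
wrist_force: [-0.0, -0.2, 7.2]
gripper_width: 22.7
```

Run:
```python
from h import *; from station import bot
o=bot.get_obs(); print(o["clock"],o["tool_pos"],yaw(o),o["wrist_force"],o["torque"])
```

```text
13.7 [565.4421843  249.74882598 252.21161741] 63.679732780686436 [-0.0297888  -0.24258282  7.15867494] [-0.15789692 -0.07160879 -0.02938963]
```

Call:
jog_arm(
  increments=[
    {"dx": 0,"dy": 0,"dz": 0,"rx": 0,"ry": 0,"rz": 2,"hand": 255},
    {"dx": 0,"dy": 0,"dz": 0,"rx": 0,"ry": 0,"rz": 2,"hand": 255},
    {"dx": 0,"dy": 0,"dz": 0,"rx": 0,"ry": 0,"rz": 2,"hand": 255},
    {"dx": 0,"dy": 0,"dz": 0,"rx": 0,"ry": 0,"rz": 2,"hand": 255},
    {"dx": 0,"dy": 0,"dz": 0,"rx": 0,"ry": 0,"rz": 0,"hand": 255},
  ],
)

```text
clock: 14.32
tool_pos: [564.8, 250.2, 252.3]
ee_rot: [[-0.949, 0.314, 0.003], [0.314, 0.949, 0.002], [-0.002, 0.003, -1.0]]
wrist_force: [-0.9, -0.2, 8.3]
gripper_width: 22.6
```

```bash
cat > st.py <<'E'
from h import *; from station import bot
o=bot.get_obs(); print(o["clock"],o["tool_pos"].round(2),round(yaw(o),2),o["wrist_force"].round(2),o["torque"].round(3),o["gripper_width"].round(1))
E
python3 st.py
```

```text
Traceback (most recent call last):
  File "st.py", line 2, in <module>
    o=bot.get_obs(); print(o["clock"],o["tool_pos"].round(2),round(yaw(o),2),o["wrist_force"].round(2),o["torque"].round(3),o["gripper_width"].round(1))
                                                                                                                            ^^^^^^^^^^^^^^^^^^^^^^^^
AttributeError: 'float' object has no attribute 'round'
```

Call:
jog_arm(
  increments=[
    {"dx": 0,"dy": 0,"dz": 0,"rx": 0,"ry": 0,"rz": -4,"hand": 255},
    {"dx": 0,"dy": 0,"dz": 0,"rx": 0,"ry": 0,"rz": -4,"hand": 255},
    {"dx": 0,"dy": 0,"dz": 0,"rx": 0,"ry": 0,"rz": -2,"hand": 255},
    {"dx": 0,"dy": 0,"dz": 0,"rx": 0,"ry": 0,"rz": -2,"hand": 255},
    {"dx": 0,"dy": 0,"dz": 0,"rx": 0,"ry": 0,"rz": -2,"hand": 255},
    {"dx": 0,"dy": 0,"dz": 0,"rx": 0,"ry": 0,"rz": -2,"hand": 255},
    {"dx": 0,"dy": 0,"dz": 0,"rx": 0,"ry": 0,"rz": 0,"hand": 255},
  ],
)

```text
clock: 15.2
tool_pos: [565.3, 249.4, 252.2]
ee_rot: [[-0.826, 0.563, 0.004], [0.564, 0.826, 0.001], [-0.003, 0.003, -1.0]]
wrist_force: [0.2, -0.9, 7.7]
gripper_width: 22.3
```

```bash
python3 st.py
```

```text
Traceback (most recent call last):
  File "st.py", line 2, in <module>
    o=bot.get_obs(); print(o["clock"],o["tool_pos"].round(2),round(yaw(o),2),o["wrist_force"].round(2),o["torque"].round(3),o["gripper_width"].round(1))
                                                                                                                            ^^^^^^^^^^^^^^^^^^^^^^^^
AttributeError: 'float' object has no attribute 'round'
```

```bash
sed -i 's/,o\["gripper_width"\].round(1)//' st.py; python3 st.py
```

```text
15.2 [565.26 249.42 252.18] 55.7 [ 0.18 -0.95  7.74] [-0.201  0.008  0.114]
```

Call:
jog_arm(
  increments=[
    {"dx": 0,"dy": 0,"dz": 1.6,"rx": 0,"ry": 0,"rz": 0,"hand": 255},
    {"dx": 0,"dy": 0,"dz": 0,"rx": 0,"ry": 0,"rz": -2,"hand": 255},
    {"dx": 0,"dy": 0,"dz": 0,"rx": 0,"ry": 0,"rz": -2,"hand": 255},
    {"dx": 0,"dy": 0,"dz": 0,"rx": 0,"ry": 0,"rz": -2,"hand": 255},
  ],
)

```text
clock: 15.7
tool_pos: [564.1, 249.6, 251.9]
ee_rot: [[-0.76, 0.649, 0.001], [0.649, 0.76, 0.001], [-0.0, 0.001, -1.0]]
wrist_force: [0.2, -0.3, 6.0]
gripper_width: 22.6
```

```bash
python3 st.py
```

```text
15.7 [564.11 249.59 251.93] 49.5 [ 0.21 -0.35  6.01] [ 0.071 -0.147  0.1  ]
```

Call:
jog_arm(
  increments=[
    {"dx": 0,"dy": 0,"dz": 0,"rx": 0,"ry": 0,"rz": -2,"hand": 255},
    {"dx": 0,"dy": 0,"dz": 0,"rx": 0,"ry": 0,"rz": -2,"hand": 255},
    {"dx": 0,"dy": 0,"dz": 0,"rx": 0,"ry": 0,"rz": -2,"hand": 255},
  ],
)

```text
clock: 16.08
tool_pos: [563.9, 250.0, 252.2]
ee_rot: [[-0.689, 0.725, 0.001], [0.725, 0.689, 0.002], [0.001, 0.002, -1.0]]
wrist_force: [0.1, 0.3, 6.9]
gripper_width: 22.7
```

```bash
python3 st.py
```

```text
16.075 [563.87 250.04 252.24] 43.52 [0.07 0.28 6.9 ] [0.154 0.071 0.151]
```

The moment about z reads 0.15 N m, so the drive is now being dragged. I'll lighten the contact and sweep CCW.

Call:
jog_arm(
  increments=[
    {"dx": 0,"dy": 0,"dz": 0.8,"rx": 0,"ry": 0,"rz": 0,"hand": 255},
    {"dx": 0,"dy": 0,"dz": 0,"rx": 0,"ry": 0,"rz": 0,"hand": 255},
  ],
)

```text
clock: 16.32
tool_pos: [563.9, 249.9, 252.4]
ee_rot: [[-0.69, 0.724, 0.001], [0.724, 0.69, 0.002], [0.001, 0.002, -1.0]]
wrist_force: [-0.3, 1.2, 6.1]
gripper_width: 23.0
```

```bash
python3 st.py
```

```text
16.325 [563.92 249.94 252.38] 43.6 [-0.34  1.2   6.11] [ 0.318 -0.156  0.049]
```

Call:
jog_arm(
  increments=[
    {"dx": 0,"dy": 0,"dz": 0,"rx": 0,"ry": 0,"rz": 3,"hand": 255},
    {"dx": 0,"dy": 0,"dz": 0,"rx": 0,"ry": 0,"rz": 3,"hand": 255},
    {"dx": 0,"dy": 0,"dz": 0,"rx": 0,"ry": 0,"rz": 3,"hand": 255},
  ],
)

```text
clock: 16.7
tool_pos: [564.5, 249.4, 252.1]
ee_rot: [[-0.795, 0.606, 0.002], [0.606, 0.795, 0.001], [-0.001, 0.002, -1.0]]
wrist_force: [0.9, -0.5, 2.4]
gripper_width: 22.7
```

```bash
python3 st.py
```

```text
16.7 [564.52 249.36 252.15] 52.67 [ 0.89 -0.5   2.36] [ 0.084 -0.419 -0.1  ]
```

Call:
jog_arm(
  increments=[
    {"dx": 0,"dy": 0,"dz": 0.6,"rx": 0,"ry": 0,"rz": 0,"hand": 255},
    {"dx": 0,"dy": 0,"dz": 0,"rx": 0,"ry": 0,"rz": 3,"hand": 255},
    {"dx": 0,"dy": 0,"dz": 0,"rx": 0,"ry": 0,"rz": 3,"hand": 255},
  ],
)

```text
clock: 17.08
tool_pos: [563.6, 249.6, 251.8]
ee_rot: [[-0.854, 0.52, -0.0], [0.52, 0.854, 0.001], [0.001, 0.0, -1.0]]
wrist_force: [1.4, 1.8, 2.5]
gripper_width: 22.7
```

```bash
python3 st.py
```

```text
17.075 [563.65 249.55 251.82] 58.64 [1.42 1.75 2.53] [ 0.304 -0.35   0.047]
```

Call:
jog_arm(
  increments=[
    {"dx": 0,"dy": 0,"dz": 0,"rx": 0,"ry": 0,"rz": 3,"hand": 255},
    {"dx": 0,"dy": 0,"dz": 0,"rx": 0,"ry": 0,"rz": 3,"hand": 255},
  ],
)

```text
clock: 17.32
tool_pos: [563.2, 249.9, 252.0]
ee_rot: [[-0.904, 0.428, -0.002], [0.428, 0.904, 0.001], [0.002, 0.0, -1.0]]
wrist_force: [-0.4, 1.4, 3.5]
gripper_width: 22.3
```

```bash
python3 st.py
```

```text
17.325 [563.16 249.9  251.96] 64.63 [-0.39  1.4   3.54] [ 0.313  0.01  -0.103]
```

Call:
jog_arm(
  increments=[
    {"dx": 0.5,"dy": 0,"dz": 0.3,"rx": 0,"ry": 0,"rz": 3,"hand": 255},
    {"dx": 0,"dy": 0,"dz": 0,"rx": 0,"ry": 0,"rz": 3,"hand": 255},
  ],
)

```text
clock: 17.58
tool_pos: [563.2, 249.7, 252.5]
ee_rot: [[-0.943, 0.332, -0.003], [0.332, 0.943, 0.001], [0.003, -0.0, -1.0]]
wrist_force: [-1.0, 0.1, 5.2]
gripper_width: 22.4
```

```bash
python3 st.py
```

```text
17.575 [563.22 249.69 252.45] 70.62 [-0.97  0.11  5.19] [ 0.167  0.207 -0.088]
```

Call:
jog_arm(
  increments=[
    {"dx": 0,"dy": 0,"dz": 0,"rx": 0,"ry": 0,"rz": 3,"hand": 255},
    {"dx": 0,"dy": 0,"dz": 0,"rx": 0,"ry": 0,"rz": 3,"hand": 255},
  ],
)

```text
clock: 17.82
tool_pos: [563.2, 249.6, 252.6]
ee_rot: [[-0.973, 0.231, -0.003], [0.231, 0.973, 0.0], [0.003, -0.0, -1.0]]
wrist_force: [-1.2, 0.4, 4.8]
gripper_width: 22.4
```

```bash
python3 st.py
```

```text
17.825 [563.17 249.59 252.56] 76.63 [-1.2   0.45  4.84] [ 0.149  0.113 -0.21 ]
```

Call:
jog_arm(
  increments=[
    {"dx": 0,"dy": 0,"dz": 0,"rx": 0,"ry": 0,"rz": 3,"hand": 255},
    {"dx": 0,"dy": 0,"dz": 0,"rx": 0,"ry": 0,"rz": 3,"hand": 255},
  ],
)

```text
clock: 18.08
tool_pos: [563.3, 249.4, 252.6]
ee_rot: [[-0.992, 0.128, -0.002], [0.128, 0.992, 0.0], [0.002, -0.0, -1.0]]
wrist_force: [-0.2, 0.3, 5.0]
gripper_width: 22.6
```

```bash
python3 st.py
```

```text
18.075 [563.27 249.43 252.6 ] 82.63 [-0.16  0.31  5.02] [ 0.081  0.082 -0.152]
```

Call:
jog_arm(
  increments=[
    {"dx": 0,"dy": 0,"dz": 0.6,"rx": 0,"ry": 0,"rz": 0,"hand": 255},
    {"dx": 0,"dy": 0,"dz": 0,"rx": 0,"ry": 0,"rz": 0,"hand": 255},
  ],
)

```text
clock: 18.32
tool_pos: [563.4, 249.4, 252.6]
ee_rot: [[-0.992, 0.129, -0.002], [0.129, 0.992, -0.0], [0.002, -0.0, -1.0]]
wrist_force: [-1.9, 1.0, 3.2]
gripper_width: 22.5
```

```bash
python3 st.py
```

```text
18.325 [563.35 249.38 252.63] 82.59 [-1.86  0.96  3.22] [0.289 0.155 0.083]
```

Call:
jog_arm(
  increments=[
    {"dx": 0,"dy": 0,"dz": 0.6,"rx": 0,"ry": 0,"rz": 0,"hand": 255},
    {"dx": 0,"dy": 0,"dz": 0,"rx": 0,"ry": 0,"rz": 0,"hand": 255},
  ],
)

```text
clock: 18.58
tool_pos: [563.4, 249.3, 252.7]
ee_rot: [[-0.992, 0.129, -0.002], [0.129, 0.992, -0.0], [0.002, -0.0, -1.0]]
wrist_force: [-0.2, 1.6, -0.8]
gripper_width: 22.6
```

```bash
python3 st.py
```

```text
18.575 [563.41 249.34 252.69] 82.61 [-0.18  1.64 -0.8 ] [0.391 0.108 0.104]
```

Call:
jog_arm(
  increments=[
    {"dx": 0,"dy": 0,"dz": 0,"rx": 0,"ry": 0,"rz": -3,"hand": 255},
    {"dx": 0,"dy": 0,"dz": 0,"rx": 0,"ry": 0,"rz": -3,"hand": 255},
    {"dx": 0,"dy": 0,"dz": 0,"rx": 0,"ry": 0,"rz": -3,"hand": 255},
  ],
)

```text
clock: 18.95
tool_pos: [563.5, 248.9, 252.6]
ee_rot: [[-0.959, 0.284, -0.002], [0.284, 0.959, -0.001], [0.002, -0.002, -1.0]]
wrist_force: [-1.4, 0.1, -0.5]
gripper_width: 22.4
```

```bash
python3 st.py
```

```text
18.95 [563.54 248.92 252.64] 73.53 [-1.39  0.07 -0.45] [0.154 0.096 0.073]
```

Call:
jog_arm(
  increments=[
    {"dx": 0,"dy": 0,"dz": 0,"rx": 0,"ry": 0,"rz": -3,"hand": 255},
    {"dx": 0,"dy": 0,"dz": 0,"rx": 0,"ry": 0,"rz": -3,"hand": 255},
    {"dx": 0,"dy": 0,"dz": 0,"rx": 0,"ry": 0,"rz": -3,"hand": 255},
  ],
)

```text
clock: 19.32
tool_pos: [563.6, 248.2, 252.5]
ee_rot: [[-0.903, 0.43, -0.002], [0.43, 0.903, -0.002], [0.001, -0.003, -1.0]]
wrist_force: [0.5, -0.9, -1.2]
gripper_width: 22.6
```

```bash
python3 st.py
```

```text
19.325 [563.65 248.25 252.55] 64.53 [ 0.49 -0.95 -1.17] [-0.162  0.061  0.047]
```

Call:
jog_arm(
  increments=[
    {"dx": 0.6,"dy": 0.9,"dz": 0,"rx": 0,"ry": 0,"rz": -3,"hand": 255},
    {"dx": 0,"dy": 0,"dz": 0,"rx": 0,"ry": 0,"rz": -3,"hand": 255},
    {"dx": 0,"dy": 0,"dz": 0,"rx": 0,"ry": 0,"rz": -3,"hand": 255},
  ],
)

```text
clock: 19.7
tool_pos: [564.1, 248.7, 252.4]
ee_rot: [[-0.824, 0.566, -0.002], [0.566, 0.824, -0.003], [-0.0, -0.004, -1.0]]
wrist_force: [-0.9, -0.3, -1.5]
gripper_width: 22.3
```

```bash
python3 st.py
```

```text
19.7 [564.14 248.67 252.4 ] 55.53 [-0.94 -0.3  -1.45] [-0.231  0.027  0.037]
```

Call:
jog_arm(
  increments=[
    {"dx": 0,"dy": 0,"dz": 0,"rx": 0,"ry": 0,"rz": -3,"hand": 255},
    {"dx": 0,"dy": 0,"dz": 0,"rx": 0,"ry": 0,"rz": -3,"hand": 255},
    {"dx": 0,"dy": 0,"dz": 0,"rx": 0,"ry": 0,"rz": -3,"hand": 255},
  ],
)

```text
clock: 20.08
tool_pos: [564.0, 249.4, 252.6]
ee_rot: [[-0.726, 0.688, -0.003], [0.688, 0.726, -0.002], [0.001, -0.003, -1.0]]
wrist_force: [-0.2, -0.8, -0.7]
gripper_width: 22.4
```

```bash
python3 st.py
```

```text
20.075 [563.99 249.45 252.62] 46.52 [-0.21 -0.79 -0.68] [0.171 0.156 0.072]
```

Call:
jog_arm(
  increments=[
    {"dx": 0,"dy": 0,"dz": 0,"rx": 0,"ry": 0,"rz": -3,"hand": 255},
    {"dx": 0,"dy": 0,"dz": 0,"rx": 0,"ry": 0,"rz": -3,"hand": 255},
    {"dx": 0,"dy": 0,"dz": 0,"rx": 0,"ry": 0,"rz": -3,"hand": 255},
  ],
)

```text
clock: 20.45
tool_pos: [564.1, 249.9, 252.7]
ee_rot: [[-0.609, 0.793, -0.002], [0.793, 0.609, -0.001], [0.001, -0.002, -1.0]]
wrist_force: [-0.2, 1.3, -0.2]
gripper_width: 22.7
```

```bash
python3 st.py
```

```text
20.45 [564.05 249.91 252.7 ] 37.52 [-0.16  1.3  -0.2 ] [0.319 0.128 0.072]
```

Call:
jog_arm(
  increments=[
    {"dx": 0,"dy": 0,"dz": 0,"rx": 0,"ry": 0,"rz": -3,"hand": 255},
    {"dx": 0,"dy": 0,"dz": 0,"rx": 0,"ry": 0,"rz": -3,"hand": 255},
    {"dx": 0,"dy": 0,"dz": 0,"rx": 0,"ry": 0,"rz": -3,"hand": 255},
  ],
)

```text
clock: 20.82
tool_pos: [564.2, 250.0, 252.7]
ee_rot: [[-0.477, 0.879, -0.002], [0.879, 0.477, -0.001], [0.0, -0.002, -1.0]]
wrist_force: [-0.7, 1.3, -0.7]
gripper_width: 22.4
```

```bash
python3 st.py
```

```text
20.825 [564.22 249.98 252.72] 28.52 [-0.68  1.28 -0.69] [0.249 0.049 0.029]
```

Call:
jog_arm(
  increments=[
    {"dx": 0,"dy": 0,"dz": 0,"rx": 0,"ry": 0,"rz": -3,"hand": 255},
    {"dx": 0,"dy": 0,"dz": 0,"rx": 0,"ry": 0,"rz": -3,"hand": 255},
    {"dx": 0,"dy": 0,"dz": 0,"rx": 0,"ry": 0,"rz": -3,"hand": 255},
  ],
)

```text
clock: 21.2
tool_pos: [564.3, 250.0, 252.7]
ee_rot: [[-0.334, 0.943, -0.001], [0.943, 0.334, -0.001], [-0.0, -0.002, -1.0]]
wrist_force: [1.3, 1.3, -1.7]
gripper_width: 22.7
```

```bash
python3 st.py
```

```text
21.2 [564.33 249.95 252.69] 19.52 [ 1.34  1.3  -1.74] [ 0.301 -0.055  0.094]
```

Call:
jog_arm(
  increments=[
    {"dx": 0,"dy": 0,"dz": 0,"rx": 0,"ry": 0,"rz": -3,"hand": 255},
    {"dx": 0,"dy": 0,"dz": 0,"rx": 0,"ry": 0,"rz": -3,"hand": 255},
    {"dx": 0,"dy": 0,"dz": 0,"rx": 0,"ry": 0,"rz": -3,"hand": 255},
  ],
)

```text
clock: 21.58
tool_pos: [564.4, 249.9, 252.7]
ee_rot: [[-0.183, 0.983, -0.001], [0.983, 0.183, -0.001], [-0.0, -0.001, -1.0]]
wrist_force: [-0.5, 1.1, -0.9]
gripper_width: 22.5
```

```bash
python3 st.py
```

```text
21.575 [564.39 249.93 252.68] 10.52 [-0.52  1.12 -0.92] [ 0.226 -0.098  0.078]
```

Call:
jog_arm(
  increments=[
    {"dx": 0,"dy": 0,"dz": 0,"rx": 0,"ry": 0,"rz": -3,"hand": 255},
    {"dx": 0,"dy": 0,"dz": 0,"rx": 0,"ry": 0,"rz": -3,"hand": 255},
    {"dx": 0,"dy": 0,"dz": 0,"rx": 0,"ry": 0,"rz": -3,"hand": 255},
  ],
)

```text
clock: 21.95
tool_pos: [564.4, 249.8, 252.7]
ee_rot: [[-0.027, 1.0, -0.001], [1.0, 0.027, -0.001], [-0.001, -0.001, -1.0]]
wrist_force: [-0.4, 0.7, -0.9]
gripper_width: 22.1
```

```bash
python3 st.py
```

```text
21.95 [564.41 249.77 252.67] 1.52 [-0.39  0.65 -0.94] [ 0.171 -0.074  0.039]
```

Call:
jog_arm(
  increments=[
    {"dx": 0,"dy": 0,"dz": 0,"rx": 0,"ry": 0,"rz": -3,"hand": 255},
    {"dx": 0,"dy": 0,"dz": 0,"rx": 0,"ry": 0,"rz": -3,"hand": 255},
    {"dx": 0,"dy": 0,"dz": 0,"rx": 0,"ry": 0,"rz": -3,"hand": 255},
  ],
)

```text
clock: 22.32
tool_pos: [564.4, 249.6, 252.7]
ee_rot: [[0.13, 0.992, -0.001], [0.992, -0.13, -0.001], [-0.002, -0.001, -1.0]]
wrist_force: [0.6, 0.2, -1.2]
gripper_width: 22.3
```

```bash
python3 st.py
```

```text
22.325 [564.45 249.58 252.67] -7.47 [ 0.56  0.22 -1.24] [ 0.137 -0.089  0.012]
```

A full 90° light sweep (the twist stayed low, so the drive held still) found no catch. The jar is probably off-axis, so I'll lift and compare the views against a model overlay.

Call:
jog_arm(
  increments=[
    {"dx": 0,"dy": 0,"dz": 6,"rx": 0,"ry": 0,"rz": 4,"hand": 255},
    {"dx": 0,"dy": 0,"dz": 14,"rx": 0,"ry": 0,"rz": 9,"hand": 255},
    {"dx": 0,"dy": 0,"dz": 18,"rx": 0,"ry": 0,"rz": 9,"hand": 255},
    {"dx": 0,"dy": 0,"dz": 7,"rx": 0,"ry": 0,"rz": 9,"hand": 255},
    {"dx": 0,"dy": 0,"dz": 0,"rx": 0,"ry": 0,"rz": 9,"hand": 255},
    {"dx": 0,"dy": 0,"dz": 0,"rx": 0,"ry": 0,"rz": 8,"hand": 255},
    {"dx": 0,"dy": 0,"dz": 0,"rx": 0,"ry": 0,"rz": 0,"hand": 255},
    {"dx": 0,"dy": 0,"dz": 0,"rx": 0,"ry": 0,"rz": 0,"hand": 255},
  ],
)

```text
clock: 23.32
tool_pos: [564.1, 249.6, 297.1]
ee_rot: [[-0.65, 0.76, -0.003], [0.76, 0.65, -0.001], [0.001, -0.003, -1.0]]
wrist_force: [0.4, -0.2, -5.7]
gripper_width: 22.6
```

```bash
python3 st.py
python3 - <<'E'
from h import *; from station import bot; import cv2,pickle
o,w=wrist(bot); s=bot.camera("scene"); pickle.dump((o,w,s),open("w5.pkl","wb"))
P=o["tool_pos"];z0=P[2]-116.7;y=np.radians(yaw(o));e=np.array([np.cos(y),np.sin(y)]);n=np.array([-e[1],e[0]])
th=np.linspace(0,2*np.pi,90)
def draw(c,C,r,z,img,k,off,col):
    q=np.array([(np.array(proj(c,[C[0]+r*np.cos(t),C[1]+r*np.sin(t),z]))+.5-off)*k for t in th]);cv2.polylines(img,[(q*8).astype(int)],True,col,1,cv2.LINE_AA,3)
def poly(c,pts,img,k,off,col):
    q=np.array([(np.array(proj(c,X))+.5-off)*k for X in pts]);cv2.polylines(img,[(q*8).astype(int)],True,col,1,cv2.LINE_AA,3)
def view(c,x0,x1,y0,y1,k):
    off=np.array([x0,y0]);im=cv2.resize(c["color"][y0:y1,x0:x1],None,fx=k,fy=k,interpolation=cv2.INTER_CUBIC)
    draw(c,P,58,z0+110,im,k,off,(0,255,255)); draw(c,P,56,z0,im,k,off,(0,255,255))
    draw(c,(565.2,250),70,128,im,k,off,(0,255,0))
    poly(c,[[*(P[:2]+a*e+b*n),z0+145] for a,b in((12,55),(-12,55),(-12,-55),(12,-55))],im,k,off,(255,255,0))
    return im
A=view(s,345,485,100,280,3);B=view(w,130,510,100,400,1)
H=540;pad=lambda i:cv2.copyMakeBorder(i,0,H-i.shape[0],0,0,0)
cv2.imwrite("pics/m5.png",np.hstack([pad(A),pad(B)]))
E
```

```text
23.325 [564.06 249.62 297.1 ] 40.51 [ 0.36 -0.16 -5.65] [ 0.019 -0.042  0.046]
```

View pics/m5.png

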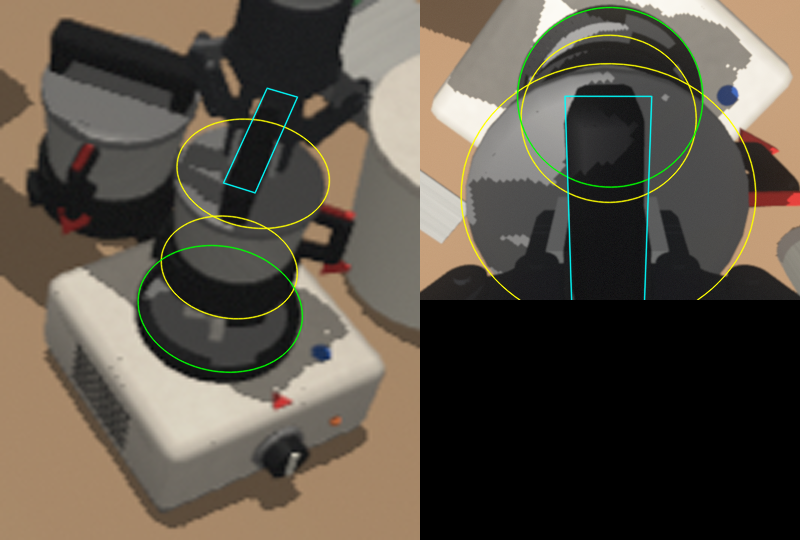

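The overlay fits the jar to the gripper axis and the green ring to the collar, in both views. Next I'll enlarge the visible drive, a light wing near scene crop (217,325).

Run:
```python
from h import *; import cv2,pickle
o,w,s=pickle.load(open("w5.pkl","rb"))
k=10;x0,y0=385,175
im=cv2.resize(s["color"][y0:y0+55,x0:x0+70],None,fx=k,fy=k,interpolation=cv2.INTER_CUBIC)
f=lambda X:tuple(((np.array(proj(s,X))+.5-[x0,y0])*k).astype(int).tolist())
M=(565.2,250)
for a in range(0,360,10):
    r=np.radians(a);p=f([M[0]+28*np.cos(r),M[1]+28*np.sin(r),138]);cv2.circle(im,p,2,(0,255,255),-1)
    if a%30==0: cv2.putText(im,str(a),p,0,.45,(0,255,255),1)
    cv2.circle(im,f([M[0]+58.5*np.cos(r),M[1]+58.5*np.sin(r),128]),2,(0,255,0),-1)
    cv2.circle(im,f([M[0]+65.5*np.cos(r),M[1]+65.5*np.sin(r),128]),2,(255,255,0),-1)
cv2.circle(im,f([*M,138]),4,(0,0,255),1)
cv2.imwrite("pics/m6.png",im)
```

```text
(no output)
```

View pics/m6.png

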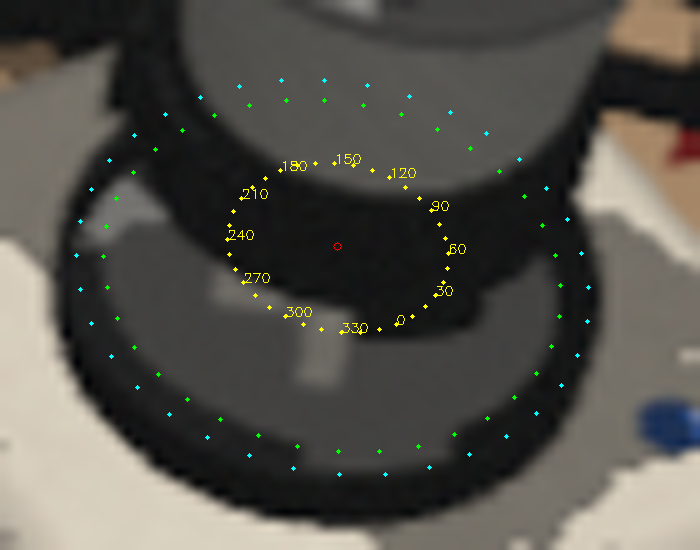

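The visible wing tips suggest the drive stands near 52° (mod 90), but the jar hides the hub. I'll move the jar aside for a clear look at the drive.

Call:
jog_arm(
  increments=[
    {"dx": 10,"dy": -12,"dz": 12,"rx": 0,"ry": 0,"rz": 0,"hand": 255},
    {"dx": 22,"dy": -25,"dz": 20,"rx": 0,"ry": 0,"rz": 0,"hand": 255},
    {"dx": 20,"dy": -23,"dz": 8,"rx": 0,"ry": 0,"rz": 0,"hand": 255},
    {"dx": 8,"dy": -10,"dz": 0,"rx": 0,"ry": 0,"rz": 0,"hand": 255},
    {"dx": 0,"dy": 0,"dz": 0,"rx": 0,"ry": 0,"rz": 0,"hand": 255},
    {"dx": 0,"dy": 0,"dz": 0,"rx": 0,"ry": 0,"rz": 0,"hand": 255},
  ],
)

```text
clock: 24.18
tool_pos: [623.8, 180.8, 337.9]
ee_rot: [[-0.651, 0.759, -0.002], [0.759, 0.651, 0.0], [0.002, -0.002, -1.0]]
wrist_force: [-0.5, 0.1, -4.8]
gripper_width: 22.7
```

```bash
python3 st.py
python3 - <<'E'
from h import *; from station import bot; import cv2,pickle
o,w=wrist(bot); s=bot.camera("scene"); pickle.dump((o,w,s),open("w7.pkl","wb"))
k=2;u,v=proj(w,[564.5,249.5,130]);print(u,v)
x0,y0=int(u)-150,max(0,int(v)-130);print(x0,y0)
im=cv2.resize(w["color"][y0:y0+250,max(x0,0):x0+300],None,fx=k,fy=k,interpolation=cv2.INTER_CUBIC)
cv2.imwrite("pics/m7.png",im)
E
```

```text
24.175 [623.76 180.76 337.87] 40.65 [-0.48  0.06 -4.82] [-0.027  0.049 -0.051]
317.3427996926617 76.0584244961951
167 0
```

View pics/m7.png

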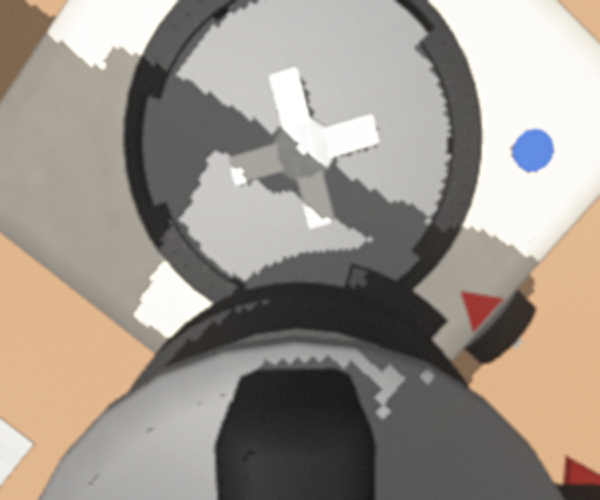

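The wrist view shows the whole drive: wing tips at crop (284,72), (377,130), (318,224), (234,172), blue dot (533,151), and collar outer edges at x 124–481.

Run:
```python
from h import *; import pickle
o,w,s=pickle.load(open("w7.pkl","rb"))
f=lambda x,y,z:atz(w,167+x/2-.25,y/2-.25,z)
t=[f(*p,138) for p in((284,72),(377,130),(318,224),(234,172))]
C=np.mean(t,0);print("drive",C,[round(float(np.degrees(np.arctan2(*(q-C)[1::-1]))),1) for q in t],[round(float(np.linalg.norm(q-C)),1) for q in t])
print("collar x-mid at y=135:",[f(x,135,128) for x in(124,481)],(f(124,135,128)+f(481,135,128))/2)
B=f(533,151,110);print("blue",B,np.degrees(np.arctan2(*(B-C)[1::-1])),np.linalg.norm((B-C)[:2]))
r=[f(*p,110) for p in((462,291),(502,298),(475,332))]
for q in r:print("red",q,np.degrees(np.arctan2(*(q-C)[1::-1])),np.linalg.norm((q-C)[:2]))
print("cam",-w["R"].T@w["t"], w["R"][2])
```

```text
drive [564.7216489  250.42010919 138.        ] [145.3, 55.4, -37.1, -123.1] [28.1, 28.6, 27.4, 27.5]
collar x-mid at y=135: [array([508.25463161, 209.64274316, 128.        ]), array([613.07035326, 299.77875362, 128.        ])] [560.66249243 254.71074839 128.        ]
blue [635.74165177 312.12099162 110.        ] 40.98351567099852 94.0789014658932
red [653.28935661 252.49967235 110.        ] 1.3450534793266018 88.59211834462648
red [668.46692044 261.61502434 110.        ] 6.158825789493059 104.34753228266075
red [669.98514407 243.47219409 110.        ] -3.7763291916566204 105.49254447909054
cam [569.2191576  244.19889081 480.72630581] [ 0.20943493 -0.24544043 -0.94651783]
```

Run:
```python
from h import *; import pickle
o,w,s=pickle.load(open("w7.pkl","rb"))
P=o["tool_pos"];z0=P[2]-116.7;y=np.radians(yaw(o));e=np.array([np.cos(y),np.sin(y)]);n=np.array([-e[1],e[0]])
g=lambda X:((np.array(proj(w,X))-[167,0])*2+.5).round(1)
for nm,r,z in(("base0",56,0),("base34",56,34),("cap98",58,98),("cap104",58,104),("cap110",58,110)):
    q=np.array([g([*(P[:2]+r*(np.cos(t)*e+np.sin(t)*n)),z0+z]) for t in np.linspace(0,2*np.pi,180)]);print(nm,"min",q.min(0),"max",q.max(0))
for b,z in((55,145),(55,123)):print("bar end",g([*(P[:2]+b*n),z0+z]))
a=np.radians(60);print("lug corners",[g([*(P[:2]+63*(np.cos(np.radians(d))*e+np.sin(np.radians(d))*n)),z0+zz]) for d in(45,75) for zz in (0,10)])
print("mm/px n at z0:",g([*(P[:2]+57*n),z0])-g([*(P[:2]+56*n),z0]))
```

```text
base0 min [126.2 269.6] max [476.5 603.8]
base34 min [102.7 283.8] max [500.1 657.6]
cap98 min [ 25.6 315.1] max [577.2 813.1]
cap104 min [ 16.5 320.3] max [586.3 832. ]
cap110 min [  6.8 325.9] max [596. 852.]
bar end [301.6 390.9]
bar end [301.6 358. ]
lug corners [array([448.3, 308.3]), array([453.9, 313.4]), array([356.4, 253.1]), array([358.5, 256.2])]
mm/px n at z0: [ 0.1 -3.4]
```

The base ring and lug sit about 12 px (≈3.5 mm) lower in the image than a jar on the tool axis would. So the jar hangs ≈3.5 mm off the TCP along the bar (−y of the jar), which explains the missed catch. Drive axis is (564.7, 250.4), wings at 55.1°, and blue at 41°. Retrying at that offset.

Call:
jog_arm(
  increments=[
    {"dx": -10,"dy": 12,"dz": 0,"rx": 0,"ry": 0,"rz": 3.5,"hand": 255},
    {"dx": -22,"dy": 25,"dz": 0,"rx": 0,"ry": 0,"rz": 5,"hand": 255},
    {"dx": -20,"dy": 23,"dz": -20,"rx": 0,"ry": 0,"rz": 4,"hand": 255},
    {"dx": -9.8,"dy": 12,"dz": -25,"rx": 0,"ry": 0,"rz": 2,"hand": 255},
    {"dx": 0,"dy": 0,"dz": -20,"rx": 0,"ry": 0,"rz": 0,"hand": 255},
    {"dx": 0,"dy": 0,"dz": -12,"rx": 0,"ry": 0,"rz": 0,"hand": 255},
    {"dx": 0,"dy": 0,"dz": -3,"rx": 0,"ry": 0,"rz": 0,"hand": 255},
    {"dx": 0,"dy": 0,"dz": 0,"rx": 0,"ry": 0,"rz": 0,"hand": 255},
    {"dx": 0,"dy": 0,"dz": 0,"rx": 0,"ry": 0,"rz": 0,"hand": 255},
  ],
)

```text
clock: 25.4
tool_pos: [564.0, 252.0, 259.9]
ee_rot: [[-0.82, 0.572, 0.002], [0.572, 0.82, 0.001], [-0.001, 0.002, -1.0]]
wrist_force: [0.2, -0.1, -5.7]
gripper_width: 22.3
```

```bash
python3 st.py
```

```text
25.4 [564.01 252.04 259.93] 55.09 [ 0.25 -0.09 -5.7 ] [ 0.024  0.014 -0.018]
```

Yaw 55.1°; x still needs −2 and y +0.6. Correcting and lowering.

Call:
jog_arm(
  increments=[
    {"dx": -2,"dy": 0.6,"dz": 0,"rx": 0,"ry": 0,"rz": 0,"hand": 255},
    {"dx": 0,"dy": 0,"dz": -3,"rx": 0,"ry": 0,"rz": 0,"hand": 255},
    {"dx": 0,"dy": 0,"dz": -2,"rx": 0,"ry": 0,"rz": 0,"hand": 255},
    {"dx": 0,"dy": 0,"dz": -1.5,"rx": 0,"ry": 0,"rz": 0,"hand": 255},
    {"dx": 0,"dy": 0,"dz": -1.5,"rx": 0,"ry": 0,"rz": 0,"hand": 255},
    {"dx": 0,"dy": 0,"dz": -1.5,"rx": 0,"ry": 0,"rz": 0,"hand": 255},
    {"dx": 0,"dy": 0,"dz": 0,"rx": 0,"ry": 0,"rz": 0,"hand": 255},
  ],
)

```text
clock: 26.28
tool_pos: [560.9, 252.7, 249.0]
ee_rot: [[-0.82, 0.572, -0.0], [0.572, 0.82, -0.0], [0.0, -0.0, -1.0]]
wrist_force: [-1.1, 0.3, -4.6]
gripper_width: 22.5
```

```bash
python3 st.py
```

```text
26.275 [560.87 252.72 249.04] 55.13 [-1.07  0.32 -4.64] [-0.003  0.011  0.002]
```

It has dropped past the wing height freely, so the drive is caught. Going down to the flanges.

Call:
jog_arm(
  increments=[
    {"dx": 0.5,"dy": 0,"dz": -1.5,"rx": 0,"ry": 0,"rz": 0,"hand": 255},
    {"dx": 0,"dy": 0,"dz": -1.5,"rx": 0,"ry": 0,"rz": 0,"hand": 255},
    {"dx": 0,"dy": 0,"dz": -1.5,"rx": 0,"ry": 0,"rz": 0,"hand": 255},
    {"dx": 0,"dy": 0,"dz": 0,"rx": 0,"ry": 0,"rz": 0,"hand": 255},
  ],
)

```text
clock: 26.78
tool_pos: [561.5, 252.8, 244.8]
ee_rot: [[-0.82, 0.572, 0.0], [0.572, 0.82, 0.0], [-0.0, 0.0, -1.0]]
wrist_force: [-0.0, 0.3, -5.4]
gripper_width: 22.3
```

```bash
python3 st.py
```

```text
26.775 [561.53 252.79 244.79] 55.13 [-0.02  0.27 -5.41] [ 0.091  0.122 -0.039]
```

Call:
jog_arm(
  increments=[
    {"dx": 0.2,"dy": 0.1,"dz": -0.5,"rx": 0,"ry": 0,"rz": -3,"hand": 255},
    {"dx": 0.2,"dy": 0.1,"dz": 0,"rx": 0,"ry": 0,"rz": -3,"hand": 255},
    {"dx": 0.2,"dy": 0.1,"dz": 0,"rx": 0,"ry": 0,"rz": -3,"hand": 255},
    {"dx": 0.2,"dy": 0.1,"dz": 0,"rx": 0,"ry": 0,"rz": -3,"hand": 255},
    {"dx": 0.1,"dy": 0.1,"dz": 0,"rx": 0,"ry": 0,"rz": -2,"hand": 255},
    {"dx": 0,"dy": 0,"dz": -1.5,"rx": 0,"ry": 0,"rz": 0,"hand": 255},
    {"dx": 0,"dy": 0,"dz": 0,"rx": 0,"ry": 0,"rz": 0,"hand": 255},
  ],
)

```text
clock: 27.65
tool_pos: [562.6, 253.3, 243.1]
ee_rot: [[-0.658, 0.753, 0.001], [0.753, 0.658, 0.0], [-0.0, 0.001, -1.0]]
wrist_force: [0.3, -0.9, -2.3]
gripper_width: 22.5
```

```bash
python3 st.py
```

```text
27.65 [562.58 253.32 243.14] 41.16 [ 0.32 -0.94 -2.31] [-0.073  0.126  0.102]
```

Some contact is starting; I'll lower another few mm and read the forces.

Call:
jog_arm(
  increments=[
    {"dx": 0,"dy": 0,"dz": -1.5,"rx": 0,"ry": 0,"rz": 0,"hand": 255},
    {"dx": 0,"dy": 0,"dz": -1,"rx": 0,"ry": 0,"rz": 0,"hand": 255},
    {"dx": 0,"dy": 0,"dz": 0,"rx": 0,"ry": 0,"rz": 0,"hand": 255},
  ],
)

```text
clock: 28.02
tool_pos: [562.6, 253.3, 240.4]
ee_rot: [[-0.658, 0.753, 0.0], [0.753, 0.658, 0.0], [-0.0, 0.0, -1.0]]
wrist_force: [-1.0, -0.9, -1.2]
gripper_width: 22.5
```

```bash
python3 st.py
```

```text
28.025 [562.58 253.33 240.39] 41.14 [-1.05 -0.86 -1.21] [-0.064  0.114  0.164]
```

Call:
jog_arm(
  increments=[
    {"dx": 0,"dy": 0,"dz": -2,"rx": 0,"ry": 0,"rz": 0,"hand": 255},
    {"dx": 0,"dy": 0,"dz": -2,"rx": 0,"ry": 0,"rz": 0,"hand": 255},
    {"dx": 0,"dy": 0,"dz": -2,"rx": 0,"ry": 0,"rz": 0,"hand": 255},
    {"dx": 0,"dy": 0,"dz": -2,"rx": 0,"ry": 0,"rz": 0,"hand": 255},
    {"dx": 0,"dy": 0,"dz": -2,"rx": 0,"ry": 0,"rz": 0,"hand": 255},
    {"dx": 0,"dy": 0,"dz": 0,"rx": 0,"ry": 0,"rz": 0,"hand": 255},
  ],
)

```text
clock: 28.78
tool_pos: [562.5, 253.3, 229.9]
ee_rot: [[-0.658, 0.753, 0.0], [0.753, 0.658, 0.0], [-0.0, 0.0, -1.0]]
wrist_force: [-0.1, 0.6, -2.3]
gripper_width: 22.7
```

```bash
python3 st.py
```

```text
28.775 [562.46 253.31 229.91] 41.14 [-0.13  0.58 -2.28] [-0.042 -0.051  0.168]
```

Call:
jog_arm(
  increments=[
    {"dx": 0,"dy": 0,"dz": -1.5,"rx": 0,"ry": 0,"rz": 0,"hand": 255},
    {"dx": 0,"dy": 0,"dz": -1.5,"rx": 0,"ry": 0,"rz": 0,"hand": 255},
    {"dx": 0,"dy": 0,"dz": -1.5,"rx": 0,"ry": 0,"rz": 0,"hand": 255},
    {"dx": 0,"dy": 0,"dz": 0,"rx": 0,"ry": 0,"rz": 0,"hand": 255},
  ],
)

```text
clock: 29.28
tool_pos: [562.4, 253.3, 226.7]
ee_rot: [[-0.658, 0.753, 0.0], [0.753, 0.658, 0.0], [-0.0, 0.0, -1.0]]
wrist_force: [-2.9, -0.7, 4.0]
gripper_width: 22.4
```

```bash
python3 st.py
```

```text
29.275 [562.41 253.3  226.73] 41.13 [-2.93 -0.67  3.98] [-0.169  0.435  0.129]
```

Fully home (TCP 226.7, as computed, with the press now felt). Turning clockwise about the jar's axis.

Call:
jog_arm(
  increments=[
    {"dx": 0.2,"dy": 0.15,"dz": 0.5,"rx": 0,"ry": 0,"rz": -4,"hand": 255},
    {"dx": 0.2,"dy": 0.15,"dz": 0,"rx": 0,"ry": 0,"rz": -4,"hand": 255},
    {"dx": 0.2,"dy": 0.1,"dz": 0,"rx": 0,"ry": 0,"rz": -4,"hand": 255},
    {"dx": 0.2,"dy": 0.1,"dz": 0,"rx": 0,"ry": 0,"rz": -4,"hand": 255},
    {"dx": 0.2,"dy": 0.1,"dz": 0,"rx": 0,"ry": 0,"rz": -4,"hand": 255},
    {"dx": 0.25,"dy": 0.05,"dz": 0,"rx": 0,"ry": 0,"rz": -4,"hand": 255},
  ],
)

```text
clock: 30.02
tool_pos: [563.8, 254.1, 226.7]
ee_rot: [[-0.293, 0.956, 0.001], [0.956, 0.293, 0.0], [-0.0, 0.001, -1.0]]
wrist_force: [-1.6, -0.4, 2.1]
gripper_width: 22.8
```

```bash
python3 st.py
```

```text
30.025 [563.77 254.05 226.74] 17.05 [-1.61 -0.35  2.05] [-0.099  0.2    0.304]
```

Call:
jog_arm(
  increments=[
    {"dx": 0.25,"dy": 0.05,"dz": 0,"rx": 0,"ry": 0,"rz": -4,"hand": 255},
    {"dx": 0.25,"dy": 0.05,"dz": 0,"rx": 0,"ry": 0,"rz": -4,"hand": 255},
    {"dx": 0.25,"dy": 0.05,"dz": 0,"rx": 0,"ry": 0,"rz": -4,"hand": 255},
    {"dx": 0.2,"dy": 0,"dz": 0,"rx": 0,"ry": 0,"rz": -3,"hand": 255},
    {"dx": 0,"dy": 0,"dz": 0,"rx": 0,"ry": 0,"rz": 0,"hand": 255},
  ],
)

```text
clock: 30.65
tool_pos: [564.7, 254.2, 226.7]
ee_rot: [[-0.037, 0.999, 0.001], [0.999, 0.037, 0.0], [0.0, 0.001, -1.0]]
wrist_force: [-1.3, -0.5, 3.2]
gripper_width: 22.5
```

```bash
python3 st.py
```

```text
30.65 [564.74 254.21 226.71] 2.14 [-1.3 -0.5  3.2] [-0.093  0.232 -0.041]
```

Call:
jog_arm(
  increments=[
    {"dx": 0,"dy": 0,"dz": 0,"rx": 0,"ry": 0,"rz": -1.5,"hand": 255},
    {"dx": 0,"dy": 0,"dz": 0,"rx": 0,"ry": 0,"rz": -1.5,"hand": 255},
    {"dx": 0,"dy": 0,"dz": 0,"rx": 0,"ry": 0,"rz": 0,"hand": 255},
  ],
)

```text
clock: 31.02
tool_pos: [564.9, 254.2, 226.7]
ee_rot: [[0.014, 1.0, 0.001], [1.0, -0.014, -0.0], [-0.0, 0.001, -1.0]]
wrist_force: [-1.4, -0.7, 4.6]
gripper_width: 22.5
```

```bash
python3 st.py
```

```text
31.025 [564.85 254.18 226.7 ] -0.8 [-1.36 -0.69  4.6 ] [-0.041  0.218  0.7  ]
```

Call:
jog_arm(
  increments=[
    {"dx": 0,"dy": 0,"dz": 0,"rx": 0,"ry": 0,"rz": -1.5,"hand": 255},
    {"dx": 0,"dy": 0,"dz": 0,"rx": 0,"ry": 0,"rz": -1.5,"hand": 255},
    {"dx": 0,"dy": 0,"dz": 0,"rx": 0,"ry": 0,"rz": 0,"hand": 255},
  ],
)

```text
clock: 31.4
tool_pos: [564.9, 254.1, 226.7]
ee_rot: [[0.059, 0.998, 0.002], [0.998, -0.059, -0.002], [-0.002, 0.002, -1.0]]
wrist_force: [-1.7, -0.4, 5.3]
gripper_width: 22.4
```

```bash
python3 st.py
```

```text
31.4 [564.87 254.11 226.75] -3.36 [-1.7  -0.35  5.34] [0.02  0.244 3.089]
```

The twist jumped to 3.1 N m at −3°, so it is at the solid stop. Easing the twist back, releasing, then lifting.

Call:
jog_arm(
  increments=[
    {"dx": 0,"dy": 0,"dz": 0.5,"rx": 0,"ry": 0,"rz": 2,"hand": 255},
    {"dx": 0,"dy": 0,"dz": 0.3,"rx": 0,"ry": 0,"rz": 0,"hand": 255},
    {"dx": 0,"dy": 0,"dz": 0,"rx": 0,"ry": 0,"rz": 0,"hand": 0},
    {"dx": 0,"dy": 0,"dz": 0,"rx": 0,"ry": 0,"rz": 0,"hand": 0},
    {"dx": 0,"dy": 0,"dz": 0,"rx": 0,"ry": 0,"rz": 0,"hand": 0},
    {"dx": 0,"dy": 0,"dz": 0,"rx": 0,"ry": 0,"rz": 0,"hand": 0},
    {"dx": 0,"dy": 0,"dz": 0,"rx": 0,"ry": 0,"rz": 0,"hand": 0},
    {"dx": 0,"dy": 0,"dz": 0,"rx": 0,"ry": 0,"rz": 0,"hand": 0},
    {"dx": 0,"dy": 0,"dz": 0,"rx": 0,"ry": 0,"rz": 0,"hand": 0},
    {"dx": 0,"dy": 0,"dz": 10,"rx": 0,"ry": 0,"rz": 0,"hand": 0},
    {"dx": 0,"dy": 0,"dz": 20,"rx": 0,"ry": 0,"rz": 0,"hand": 0},
    {"dx": 0,"dy": 0,"dz": 30,"rx": 0,"ry": 0,"rz": 0,"hand": 0},
    {"dx": 0,"dy": 0,"dz": 40,"rx": 0,"ry": 0,"rz": 0,"hand": 0},
    {"dx": -20,"dy": -15,"dz": 40,"rx": 0,"ry": 0,"rz": 0,"hand": 0},
    {"dx": -30,"dy": -20,"dz": 20,"rx": 0,"ry": 0,"rz": 0,"hand": 0},
    {"dx": -30,"dy": -20,"dz": 0,"rx": 0,"ry": 0,"rz": 0,"hand": 0},
    {"dx": 0,"dy": 0,"dz": 0,"rx": 0,"ry": 0,"rz": 0,"hand": 0},
  ],
)

```text
clock: 33.52
tool_pos: [483.5, 198.4, 389.9]
ee_rot: [[0.033, 0.999, 0.003], [0.999, -0.033, 0.001], [0.001, 0.003, -1.0]]
wrist_force: [-0.1, 0.1, -0.5]
gripper_width: 85.1
```

```bash
python3 st.py
python3 - <<'E'
from h import *; from station import bot; import cv2
s=bot.camera("scene")
A=cv2.resize(s["color"][110:280,345:495],None,fx=3,fy=3,interpolation=cv2.INTER_CUBIC)
f=lambda X:tuple(((np.array(proj(s,X))+.5-[345,110])*3).astype(int).tolist())
for a in(1.2,41.2):
    r=np.radians(a);cv2.circle(A,f([564.7+94*np.cos(r),250.4+94*np.sin(r),151]),5,(255,255,0),1)
B=cv2.resize(s["color"],(350,262));B=cv2.copyMakeBorder(B,0,510-262,0,0,0)
cv2.imwrite("pics/m8.png",np.hstack([A,B]))
E
```

```text
33.525 [483.54 198.35 389.86] -1.91 [-0.1   0.13 -0.47] [-0.014  0.001  0.004]
```

View pics/m8.png

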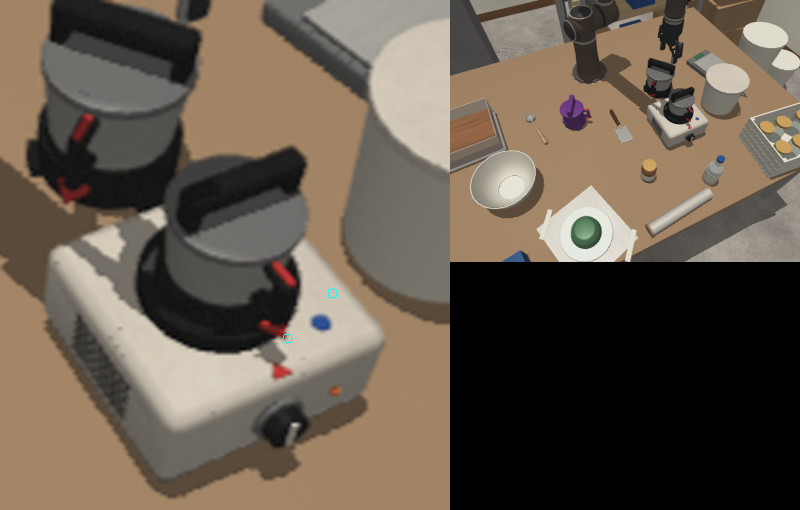

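The final picture shows the jar home in the collar, standing level. Its red pointer tip at (286,334) falls on the predicted locked position at (287,338), above the red mark, and nothing else has moved.

```bash
python3 -c "
from station import bot
print(bot.job_done())"
```

```text
the job is handed in; nothing more can be done
None
```

The capped jar is mounted and locked on the mill, released, and the job was handed in at about 33.6 s on the robot's clock.

- **Failed first tries:** The first lowering and sweeps did not catch, and the firmer ones dragged the drive round a little. A close look showed the jar hanging about 3.5 mm off the gripper's axis along its bar, so I corrected for that.
- **Mounting:** At 55° the jar dropped over the drive freely. I then turned it to the blue dot at 41°, and it went fully home at the height I had worked out.
- **Locking:** I turned it clockwise until the twist jumped to 3.1 N m. The wrist had turned to −3.4° against the mark at about 1.2°, and I take the extra as give in the grip after the jar met its stop. I eased the twist back before letting go.
- **Last checks:** In the final picture the jar stands level in the collar, with its pointer within about 1–2 mm of the predicted spot over the red mark. The tub, bowl, scraper and grain jar look unmoved. The gripper is open and clear, with the wrist force near zero.
- **Picture budget:** I viewed 11 pictures, one over budget. One of them was wasted when the first move was refused.

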